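# Put the laundry soap away in the latched soap box

### The arm

A 6-joint arm with a two-finger parallel gripper is mounted at the origin on the work surface. World frame = base frame: x ahead of the robot, y to its left, z up, the work surface at z = 0. Lengths are in m, angles in rad, forces in N, time in s.
With the tool pointing down it reaches from about 0.35 to 0.975 m from the base axis. Payload 4.9 kg.
Tool frame: the origin (TCP) lies midway between the tips of the shut fingers; the grasp point (between the pads) lies manip.grip_depth behind it (manip.grip_depth is the distance from the TCP to the grasp point, in m); z points along the fingers, x is the direction in which the jaws open and shut, and the axes are right-handed (so a half turn about z gives the same grasp; the last joint's range is limited). The gripper opens to 85 mm and grips with 20 to 120 N. Pads are 22 mm wide; open, the fingers measure 114 mm over their backs; the gripper's body (76 mm by 85 mm) begins 54 mm behind the grasp point. The pads swing forward as they close: fully open they stand 13 mm farther back than shut.
Start: joints at [1.227, 0.053, 1.613, -0, 1.476, -0.119], TCP at [0.139, 0.609, 0.231] pointing down, gripper open.
Joint ranges: [-3.01, 3.01], [-1.01, 2.22], [0.06, 2.58], [-1.02, 4.17], [0.09, 2.62], [-3.14, 3.14]. Speed limits (rad/s): [2.57, 2.57, 3.14, 3.14, 3.14, 3.14].

### API

Orientations are given as a unit quaternion [w, x, y, z].
In Python, from plant import state, grab_frame, ticket, manip gives the robot as it stands.
- The arm moves only by the tool carry_out, never from a script. Its argument "moves" is a list that holds one entry, the list of rows, each a list of 7 numbers: the turn, a rotation vector about the tool's x, y, z each as a share of 5 degrees, from -1 to 1, then the shift along the tool's x, y, z each as a share of 0.04 m, from -1 to 1, then the gripper command: -1 is shut, 1 is fully open, values between are in proportion. A call has 1 to 8 rows; each row shifts and turns the commanded pose from where the row before left it, along the tool's axes as they then stand; what a row does not reach is not made up. A row lasts 1/12 s, in which the tool goes at most 41.7 mm and 7.16 degrees, less where a joint would pass 70% of its speed; a pose out of reach is approached as far as the arm can. A call with a number of a shift or a turn outside -1 to 1 is refused whole. A call with a gripper value outside its range is refused whole. The fingers move at their own pace and stop on an object; the grip force is fixed at half the most. Time passes only in rows, so rows that do not move let the fingers close. It gives the time, the measured TCP pose, the force and the opening at its end, in the units of the state.
- state(): the state, without advancing time (a new reading comes with each control period).
- grab_frame(name): name is "side" or "top"; returns a dict with "frame" (400x640x3 uint8, red, green, blue), "z_map" (400x640 float32, m along the optical axis (not along the pixel's ray), 0 where there is no reading), "K" (3x3 intrinsics, pixels), "world_from_camera" (4x4, takes a point from camera to world coordinates). Camera axes: x right, y down, z forward; pixel columns grow to the right and rows downward; lengths in m; the calibration is good to about 2 mm. A picture is of the moment at which its call begins.
- ticket.job_done(): hands the job in, once; it reports no verdict.
The state is a dict: "time": time; "joint_pos": joint angles; "joint_vel": joint speeds; "joint_efforts": joint torques, N m; "tool_pos": TCP position; "tool_rot": TCP orientation; "contact_force": force on the tool from outside, world axes, zero at the start; "ft_torque": the same for the moment, N m; "gripper_width": opening from 0.0 (shut) to 1.0 (fully open).
Only numpy, scipy, OpenCV 4.12 (cv2) and the standard library are available. Lean on these libraries where they do the work, as an engineer would, in place of code of your own. Each camera call takes 0.05 s, during which the arm holds its last target.

### The job

Put the laundry soap away: turn the latch knob on the grey box a quarter turn clockwise to release the cover, swing the cover fully aside on its corner pin, and lay every bar of soap on the floor of the box, none on top of another. Then swing the cover fully shut and turn the knob all the way back so that it is latched. Leave the steel tumbler and the wooden paddle where they are.

Things in the scene. Friction and masses are not known exactly. Their poses are not given: they have to be found in the camera images.
- soap_box: Low grey plastic box with a flat cover, fixed to the plank. Origin: centre of its underside (z = 0); x points from its front (robot) side to its back, y to its left seen from the robot, z up. Outside 185 (x) x 226 (y) mm; walls 6 mm thick, 45 mm high; floor 5 mm thick: the space inside is 173 x 214 x 40 mm, centred on the origin.
- pin (a point): The vertical pivot pin of the cover, at the back left corner of the box (97, 117 mm in the box frame), at the height of the cover's top face, 59 mm above the plank.
- cover_mid (a point): Centre of the cover's top face, 59 mm above the plank. The cover is a level plate 211 (x) x 252 (y) mm, 6 mm thick (53 to 59 mm up), a little larger than the box. Shut, it reaches 197 mm to the front and 238 mm to the right of the pin, and 14 mm past the pin to the back and left. Swinging, it sweeps up to 0.31 m from the pin.
- cover (a joint): Swing angle of the cover about the vertical pin, rad: 0 = shut over the box (stop); grows clockwise seen from above (the free end comes towards the robot, then round to the left) to 1.65 = stop, fully aside. It turns stiffly (0.25 N m, about 1.5 N at the post) and stays where it is left.
- post_grip (a point): Point on the axis of the upright round steel post by which the cover is pushed or pulled: 18 mm diameter, rising 40 mm from the cover (59 to 99 mm above the plank); the point is 84 mm up. Shut, it lies 45 mm in front of the pin and 205 mm to its right (box frame); it travels with the cover, 210 mm from the pin. The knob is 106 mm away.
- knob (a joint): Angle of the quarter-turn cam latch knob relative to the cover, rad: 0 = latched (stop), grows clockwise seen from above to 1.571 = released (stop). Starts at 0 to 0.12. Friction 0.06 N m, no spring: it stays where it is left.
- knob_grip (a point): Point on the knob's vertical axis at the height to grip, 81 mm above the plank. The knob is a black upright bar on the cover, 52 mm long, 14 mm wide, 62 to 91 mm above the plank. This point's x axis runs along the bar: parallel to the box's x axis (front to back) when latched and shut. A white mark is on the end over the tongue.
- keeper_mid (a point): Steel keeper block on the box's front wall, 20 mm wide, 8 mm high (45 to 53 mm up), under the cover. The knob's steel tongue, under the cover, points to the front when latched and butts against it, so that the cover cannot swing; past 1.2 rad it is clear. On the way back it passes only if the cover is shut within 0.02 rad.
- soap0: Plain cream bar of laundry soap, 76 x 38 x 28 mm (its x, y, z), origin at its centre, so 14 mm above what it lies flat on; starts lying flat on the plank. About 0.1 kg. Three to five bars are present; an absent one has no pose.
- soap1: Plain cream bar of laundry soap, 76 x 38 x 28 mm (its x, y, z), origin at its centre, so 14 mm above what it lies flat on; starts lying flat on the plank. About 0.1 kg. Three to five bars are present; an absent one has no pose.
- soap2: Plain cream bar of laundry soap, 76 x 38 x 28 mm (its x, y, z), origin at its centre, so 14 mm above what it lies flat on; starts lying flat on the plank. About 0.1 kg. Three to five bars are present; an absent one has no pose.
- soap3: Plain cream bar of laundry soap, 76 x 38 x 28 mm (its x, y, z), origin at its centre, so 14 mm above what it lies flat on; starts lying flat on the plank. About 0.1 kg. Three to five bars are present; an absent one has no pose.
- soap4: Plain cream bar of laundry soap, 76 x 38 x 28 mm (its x, y, z), origin at its centre, so 14 mm above what it lies flat on; starts lying flat on the plank. About 0.1 kg. Three to five bars are present; an absent one has no pose.
- tumbler: Bystander: closed stainless steel tumbler, 74 mm diameter, 128 mm tall, standing beyond the work; origin at the centre of its underside.
- beater: Bystander: wooden paddle beater lying on the plank beyond the work, 375 mm long (along its y), 85 mm wide, 22 mm thick; origin on its underside, 170 mm from the blade's end.
There are look-alikes about, which are no part of the job. What is shaped like the soap2 but turquoise is not meant. Leave any blue look-alike of the soap3 alone.

How it is judged:
On the way, in this order (a step that is already met when the one before it is completed fails the run):
1. the knob is turned to release the cover, which is still shut (value of joint knob above 1.25 rad and value of joint cover below 0.1 rad), for 0.1 s.
2. the cover is swung aside (value of joint cover above 1.4 rad), for 0.2 s.
3. every bar of soap lies on the floor of the box, with the cover still aside (x of soap0 in the frame of soap_box between -0.087 and 0.087 m and y of soap0 in the frame of soap_box between -0.107 and 0.107 m and z of each of soap0, soap1, soap2, soap3, soap4 in the frame of soap_box below 0.03 m and linear speed of each of soap0, soap1, soap2, soap3, soap4 below 0.03 m/s and x of soap1 in the frame of soap_box between -0.087 and 0.087 m and y of soap1 in the frame of soap_box between -0.107 and 0.107 m and x of soap2 in the frame of soap_box between -0.087 and 0.087 m and y of soap2 in the frame of soap_box between -0.107 and 0.107 m and x of soap3 in the frame of soap_box between -0.087 and 0.087 m and y of soap3 in the frame of soap_box between -0.107 and 0.107 m and x of soap4 in the frame of soap_box between -0.087 and 0.087 m and y of soap4 in the frame of soap_box between -0.107 and 0.107 m and value of joint cover above 1.2 rad), for 0.3 s.
4. the cover is swung shut over the soap (value of joint cover below 0.05 rad), for 0.2 s.
5. the knob is turned back to latched (value of joint cover below 0.05 rad and value of joint knob below 0.2 rad), for 0.2 s.
At the end, for the whole second after the job is handed in: Every bar of soap present rests inside the box on its floor (bar centre within the walls and less than 30 mm above the plank), the cover is shut (within 0.05 rad) and the knob latched (within 0.2 rad of its stop), all at rest (all of step 5 and x of soap0 in the frame of soap_box between -0.087 and 0.087 m and y of soap0 in the frame of soap_box between -0.107 and 0.107 m and z of each of soap0, soap1, soap2, soap3, soap4 in the frame of soap_box below 0.03 m and linear speed of each of soap0, soap1, soap2, soap3, soap4 below 0.03 m/s and x of soap1 in the frame of soap_box between -0.087 and 0.087 m and y of soap1 in the frame of soap_box between -0.107 and 0.107 m and x of soap2 in the frame of soap_box between -0.087 and 0.087 m and y of soap2 in the frame of soap_box between -0.107 and 0.107 m and x of soap3 in the frame of soap_box between -0.087 and 0.087 m and y of soap3 in the frame of soap_box between -0.107 and 0.107 m and x of soap4 in the frame of soap_box between -0.087 and 0.087 m and y of soap4 in the frame of soap_box between -0.107 and 0.107 m and velocity of joint cover below 0.05 rad/s); the robot touches nothing.
It fails at once if the tumbler is knocked over or pushed more than 40 mm (angle between tumbler's own z axis and vertical above 0.5 rad or distance of tumbler from where it was at the start of the episode above 0.04 m).
It fails at once if the wooden paddle is pushed more than 40 mm (distance of beater from where it was at the start of the episode above 0.04 m).
Of soap0, soap1, soap2, soap3, soap4 only 3 to 5 are there at a start; the rules pass over those that are not, and their reading is None.
At some moment in a run one of soap0, soap1, soap2, soap3, soap4 may be knocked a few centimetres aside while the robot is not near it.
Once in a run the grip may slacken for a moment while it holds something.
It also fails if it takes over 210 s, if anything falls off the work surface, if the arm or the gripper's body presses on something with over 40 N, if the wrist force passes 120 N, or if a joint passes its speed limit or range.

## Working session

There is one attempt and no reset: what is moved stays moved. The work goes in short steps, Python scripts to look and compute and a tool call to move; the robot and the scene stay as the last step left them, time stands still between calls to the robot, and variables do not carry over. Pictures are saved under pics/ and viewed, and the job is handed in when it is done.

Besides the shell and the picture viewer there is one more tool, called after "Call:" as name(argument=value, ...), one argument or row to a line, values as JSON. carry_out: Moves the arm, as the interface text tells. Shift numbers are shares of 0.04 m and turn numbers shares of 5 degrees, none past 1 either way. Its arguments: {"type":"object","properties":{"moves":{"type":"array"}},"required":["moves"]}

```bash
ls; mkdir -p pics; python3 - <<'E'
from plant import state, grab_frame, ticket, manip
import cv2
print(state()); print(manip.grip_depth, [a for a in dir(manip) if a[0]!='_'])
for n in("side","top"):
    f=grab_frame(n); cv2.imwrite(f"pics/{n}0.png",f["frame"][:,:,::-1]); print(n,f["K"],f["world_from_camera"])
E
```

```text
pics
{'time': 0.0, 'joint_pos': array([ 1.22700889e+00,  5.34132023e-02,  1.61429327e+00,  1.23714696e-05,
        1.47602791e+00, -1.19007325e-01]), 'joint_vel': array([ 0.00193665, -0.00019991, -0.00156853,  0.00032883, -0.00264804,
       -0.00041181]), 'joint_efforts': array([-1.78971401e-03, -3.93693960e+01, -3.70170844e+01, -3.78562490e-04,
        7.27523482e-03, -8.06088167e-06]), 'tool_pos': array([0.13909415, 0.60867896, 0.23002854]), 'tool_rot': array([ 5.58139716e-04,  7.81950050e-01,  6.23340173e-01, -9.13932416e-04]), 'contact_force': array([-0.96081366, -0.89941248, -0.16763073]), 'ft_torque': array([ 0.02941208, -0.02276153, -0.04292852]), 'gripper_width': 0.9998180671694427}
0.0187 ['IKError', 'grip_depth']
side [[504.82304508   0.         318.83691594]
 [  0.         504.82304508 194.78376581]
 [  0.           0.           1.        ]] [[-0.99876042 -0.0243371   0.04342047  0.56799833]
 [-0.04920501  0.61445605 -0.78741516  0.9524948 ]
 [-0.00751657 -0.7885756  -0.61489188  0.86823392]
 [ 0.          0.          0.          1.        ]]
top [[438.57445546   0.         313.6360168 ]
 [  0.         438.57445546 192.31461999]
 [  0.           0.           1.        ]] [[-0.01536984 -0.99001321  0.14013426  0.45554259]
 [-0.99981281  0.01686433  0.0094834  -0.06389134]
 [-0.01175197 -0.13996227 -0.99008709  1.05221062]
 [ 0.          0.          0.          1.        ]]
```

View pics/side0.png

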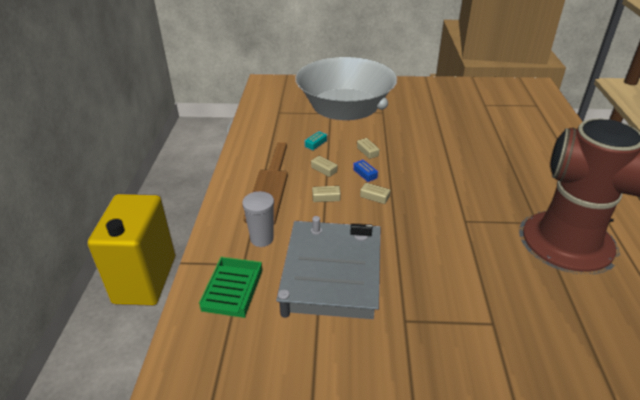

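View pics/top0.png

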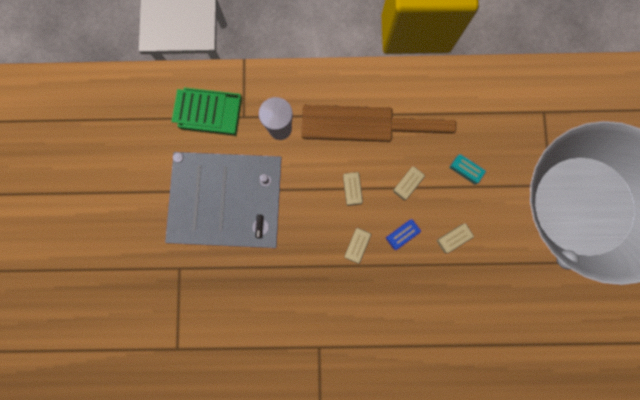

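```bash
cat > h.py <<'E'
import numpy as np, cv2
from plant import state, grab_frame, ticket, manip
from scipy.spatial.transform import Rotation as R
def ray(f,u,v,z):
    K=f["K"];T=f["world_from_camera"]
    d=T[:3,:3]@np.linalg.inv(K)@np.array([u,v,1.]);o=T[:3,3]
    return o+d*(z-o[2])/d[2]
def proj(f,p):
    T=np.linalg.inv(f["world_from_camera"]);c=f["K"]@(T[:3,:3]@p+T[:3,3]);return c[:2]/c[2]
def soaps(f,z=0.028,amin=80,name=None):
    im=f["frame"];hsv=cv2.cvtColor(im,cv2.COLOR_RGB2HSV)
    m=cv2.inRange(hsv,(20,30,130),(35,140,255))
    m=cv2.morphologyEx(m,cv2.MORPH_CLOSE,np.ones((3,3)))
    if name: cv2.imwrite(name,m)
    out=[]
    for c in cv2.findContours(m,cv2.RETR_EXTERNAL,cv2.CHAIN_APPROX_NONE)[0]:
        if cv2.contourArea(c)<amin: continue
        P=np.array([ray(f,*p[0],z)[:2]*1000 for p in c],np.float32)
        (cx,cy),(w,h),a=cv2.minAreaRect(P)
        if w<h: w,h,a=h,w,a+90
        M=cv2.moments(c)
        out.append((M['m10']/M['m00'],M['m01']/M['m00'],cx,cy,w,h,(a+90)%180-90))
    return out
def st():
    s=state();q=s['tool_rot'];Rm=R.from_quat([q[1],q[2],q[3],q[0]]).as_matrix()
    return s,Rm
def plan(target_xy,z,yaw=None):
    """shift in tool axes (units of 40mm) and z-turn (units 5deg) to reach TCP target; yaw=world angle of tool x (mod pi)"""
    s,Rm=st();d=np.array([*target_xy,z])-s['tool_pos'];t=0
    cy=np.degrees(np.arctan2(Rm[1,0],Rm[0,0]))
    print("tcp",s['tool_pos'].round(4),"yaw",round(cy,1),"tiltz",Rm[:,2].round(4),"q",s['joint_pos'].round(2),"w",round(s['gripper_width'],3),"t",round(s['time'],2))
    print("shift in tool axes/40mm before turn",(Rm.T@d/0.04).round(2))
    if yaw is not None:
        dy=(yaw-cy+90)%180-90
        print("turn about tool z (deg share)",round(-dy/5,2))
        Rn=R.from_euler('z',dy,degrees=True).as_matrix()@Rm
        print("shift after turn",(Rn.T@d/0.04).round(2))
E
python3 - <<'E'
from h import *
f=grab_frame("top")
for s in soaps(f): print(np.round(s,1))
im=f["frame"]
for z in (0,): pass
big=cv2.resize(im[130:270,150:490],None,fx=2.3,fy=2.3,interpolation=cv2.INTER_CUBIC);cv2.imwrite("pics/topc.png",big[:,:,::-1])
box=cv2.resize(im[140:260,155:295],None,fx=5,fy=5,interpolation=cv2.INTER_CUBIC);cv2.imwrite("pics/boxc.png",box[:,:,::-1])
# cover pixels via depth height
Z=f["z_map"];v,u=np.mgrid[0:400,0:640]
K=f["K"];T=f["world_from_camera"]
P=np.stack([(u-K[0,2])/K[0,0]*Z,(v-K[1,2])/K[1,1]*Z,Z],-1)@T[:3,:3].T+T[:3,3]
m=((P[...,2]>0.05)&(P[...,2]<0.068)&(Z>0)).astype(np.uint8)
m=cv2.morphologyEx(m,cv2.MORPH_OPEN,np.ones((5,5)))
cs=cv2.findContours(m,cv2.RETR_EXTERNAL,cv2.CHAIN_APPROX_NONE)[0]
for c in cs:
    if cv2.contourArea(c)<1500: continue
    Q=np.array([ray(f,*p[0],0.059)[:2]*1000 for p in c],np.float32)
    r=cv2.minAreaRect(Q);print("cover",r,cv2.boxPoints(r).round(0).tolist(),cv2.boundingRect(c))
for (a,b) in((0.07,0.0885),(0.0885,0.12)):
  m=((P[...,2]>a)&(P[...,2]<b)).astype(np.uint8)
  for c in cv2.findContours(m,cv2.RETR_EXTERNAL,cv2.CHAIN_APPROX_NONE)[0]:
    if cv2.contourArea(c)>8: print(a,cv2.boundingRect(c))
E
```

```text
[ 357.3  245.2  475.5 -153.1   72.9   35.1  -24.4]
[ 455.1  237.8  488.3 -379.7   73.7   36.1  -60.6]
[ 352.2  188.4  609.4 -145.6   71.4   35.2    4.8]
[ 408.8  182.6  619.6 -279.    72.8   34.3  -41.2]
cover ((584.3046264648438, 151.98486328125), (251.9401397705078, 210.7321014404297), 86.5326156616211) [[472.0, 33.0], [682.0, 20.0], [697.0, 271.0], [487.0, 284.0]] (166, 153, 115, 95)
0.07 (557, 250, 83, 27)
0.07 (538, 131, 102, 45)
0.07 (266, 123, 26, 12)
0.0885 (255, 215, 8, 23)
0.0885 (260, 174, 8, 9)
0.0885 (530, 122, 110, 163)
0.0885 (262, 118, 30, 15)
```

View pics/boxc.png

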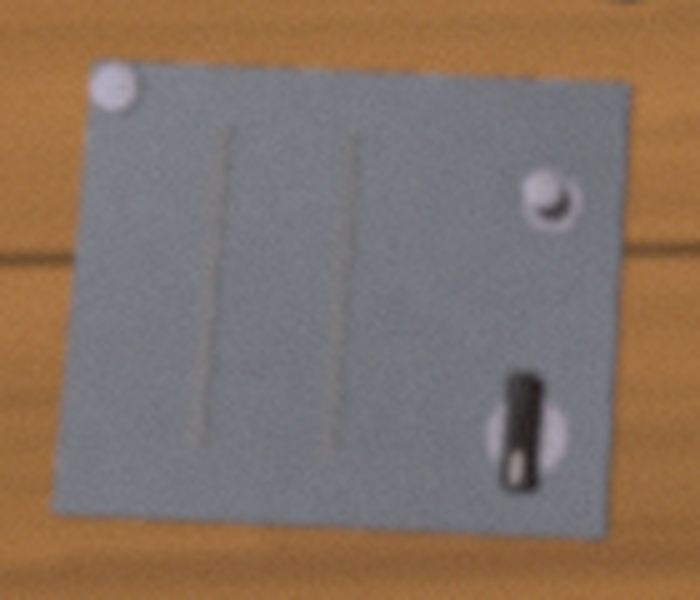

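View pics/topc.png

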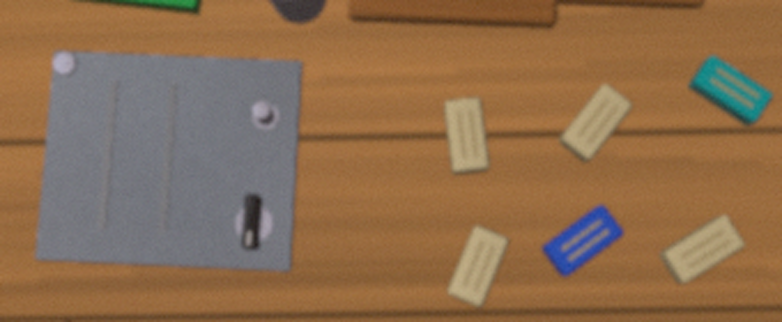

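Look-alikes for the soap (top view): cream bars at (357,245), (455,238), (352,188) and (409,183) are wanted. The blue bar (403,234), turquoise bar (468,168) and green rack (207,111) are not. The close crop shows four plain cream bars, sized about 73x35 mm on the 28 mm plane, which fits. The cover measures 252x211 mm. The knob is at about (260,226) and the post top at about (264,178).

```bash
python3 - <<'E'
from h import *
for n in("top","side"):
    f=grab_frame(n);im=f["frame"]
    g=im.max(2)
    roi=np.zeros_like(g)
    if n=="top": roi[205:245,245:275]=1
    else: roi[215:245,340:385]=1
    m=((g<75)&(roi>0)).astype(np.uint8)
    c=max(cv2.findContours(m,cv2.RETR_EXTERNAL,cv2.CHAIN_APPROX_NONE)[0],key=cv2.contourArea)
    print(n,cv2.boundingRect(c))
    for z in (.091,.0765): 
        Q=np.array([ray(f,*p[0],z)[:2]*1000 for p in c],np.float32);print(z,cv2.minAreaRect(Q))
f=grab_frame("top");print("post top",ray(f,264,177.6,.099),"pin",ray(f,177.8,157,.059))
ux=np.array([.998,-.0605]);uy=np.array([.0605,.998]);pin=np.array([682.2,257.9])
print("post model",pin-45*ux-205*uy)
print("front-mid cover", pin-197*ux, )
k=ray(f,259.8,226.4,.089)[:2]*1000; print("knob",k,"box",(k-pin)@ux,(k-pin)@uy)
plan(k/1000,.16,86.5)
E
```

```text
top (257, 215, 7, 23)
0.091 ((519.1026611328125, 64.0583724975586), (48.33530807495117, 13.21338176727295), 0.15637369453907013)
0.0765 ((520.0614624023438, 65.98851013183594), (49.0644416809082, 13.412710189819336), 0.15639333426952362)
side (350, 224, 22, 12)
0.091 ((520.7500610351562, 82.53517150878906), (37.521400451660156, 48.049503326416016), 88.16392517089844)
0.0765 ((519.8685913085938, 66.30530548095703), (38.22140884399414, 48.945926666259766), 88.1640396118164)
post top [0.62514319 0.05435387 0.099     ] pin [0.68430805 0.25977449 0.059     ]
post model [624.8875  56.0325]
front-mid cover [485.594  269.8185]
knob [518.25688923  64.78128173] box -151.93154209041143 -202.65103903420143
tcp [0.1393 0.6091 0.2308] yaw 77.1 tiltz [-3.e-04 -7.e-04 -1.e+00] q [ 1.23  0.05  1.61  0.    1.48 -0.12] w 1.001 t 0.3
shift in tool axes/40mm before turn [-11.15  12.27   1.78]
turn about tool z (deg share) -1.88
shift after turn [-13.    10.29   1.78]
```

Call:
carry_out(
  moves=[
    [[0,0,-0.94,0,0,0,1],[0,0,-0.94,0,0,0,1],[0,0,0,-0.65,0.51,0,1],[0,0,0,-0.65,0.51,0,1],[0,0,0,-0.65,0.51,0,1],[0,0,0,-0.65,0.51,0,1],[0,0,0,-0.65,0.51,0,1],[0,0,0,-0.65,0.51,0,1]],
  ],
)

```text
time: 0.97
tool_pos: [0.2525, 0.4448, 0.2313]
tool_rot: [0.0, 0.728, 0.685, 0.0]
contact_force: [1.1, -0.5, -0.2]
gripper_width: 0.999
```

Call:
carry_out(
  moves=[
    [[0,0,0,-0.65,0.51,0,1],[0,0,0,-0.65,0.51,0,1],[0,0,0,-0.65,0.51,0,1],[0,0,0,-0.65,0.51,0,1],[0,0,0,-0.65,0.51,0,1],[0,0,0,-0.65,0.51,0,1],[0,0,0,-0.65,0.51,0,1],[0,0,0,-0.65,0.51,0,1]],
  ],
)

```text
time: 1.63
tool_pos: [0.4029, 0.2271, 0.2315]
tool_rot: [0.0, 0.728, 0.685, 0.0]
contact_force: [0.2, 0.5, 0.4]
gripper_width: 0.999
```

Call:
carry_out(
  moves=[
    [[0,0,0,-0.65,0.51,0.2,1],[0,0,0,-0.65,0.51,0.2,1],[0,0,0,-0.65,0.51,0.2,1],[0,0,0,-0.65,0.51,0.2,1],[0,0,0,-0.65,0.51,0.2,1],[0,0,0,-0.65,0.51,0.2,1],[0,0,0,0,0,0,1],[0,0,0,0,0,0,1]],
  ],
)

```text
time: 2.3
tool_pos: [0.5151, 0.0642, 0.1825]
tool_rot: [-0.001, 0.729, 0.684, -0.001]
contact_force: [-0.2, 0.2, -0.3]
gripper_width: 0.993
```

```bash
python3 -c "
from h import *
plan((.519,.0645),.066,86.5)"
```

```text
tcp [0.5151 0.0642 0.1825] yaw 86.4 tiltz [-1.8e-03  2.0e-04 -1.0e+00] q [-0.02 -0.17  1.91  0.    1.4  -1.53] w 0.993 t 2.3
shift in tool axes/40mm before turn [0.01 0.1  2.91]
turn about tool z (deg share) -0.03
shift after turn [0.01 0.1  2.91]
```

Call:
carry_out(
  moves=[
    [[0,0,0,0.01,0.1,0.6,1],[0,0,0,0,0,0.6,1],[0,0,0,0,0,0.6,1],[0,0,0,0,0,0.6,1],[0,0,0,0,0,0.3,1],[0,0,0,0,0,0.2,1],[0,0,0,0,0,0,-1],[0,0,0,0,0,0,-1]],
  ],
)

```text
time: 2.97
tool_pos: [0.5195, 0.066, 0.0682]
tool_rot: [0.0, 0.728, 0.686, 0.0]
contact_force: [0.5, -0.2, 0.3]
gripper_width: 0.742
```

Call:
carry_out(
  moves=[
    [[0,0,0,0,0,0,-1],[0,0,0,0,0,0,-1],[0,0,0,0,0,0,-1],[0,0,0,0,0,0,-1],[0,0,0,0,0,0,-1],[0,0,0,0,0,0,-1],[0,0,0,0,0,0,-1],[0,0,0,0,0,0,-1]],
  ],
)

```text
time: 3.63
tool_pos: [0.5198, 0.0663, 0.0686]
tool_rot: [0.0, 0.728, 0.685, 0.001]
contact_force: [-0.2, 4.1, 6.5]
gripper_width: 0.156
```

```bash
python3 -c "
from h import *
plan((.519,.0645),.066,-3.5)
f=grab_frame('side');cv2.imwrite('pics/s1.png',cv2.resize(f['frame'][130:330,220:460],None,fx=3,fy=3)[:,:,::-1])"
```

```text
tcp [0.5198 0.0663 0.0686] yaw 86.5 tiltz [ 0.0017  0.0014 -1.    ] q [-0.02 -0.03  1.98  0.    1.19 -1.53] w 0.156 t 3.63
shift in tool axes/40mm before turn [-0.05 -0.02  0.06]
turn about tool z (deg share) -18.0
shift after turn [ 0.02 -0.05  0.06]
```

View pics/s1.png

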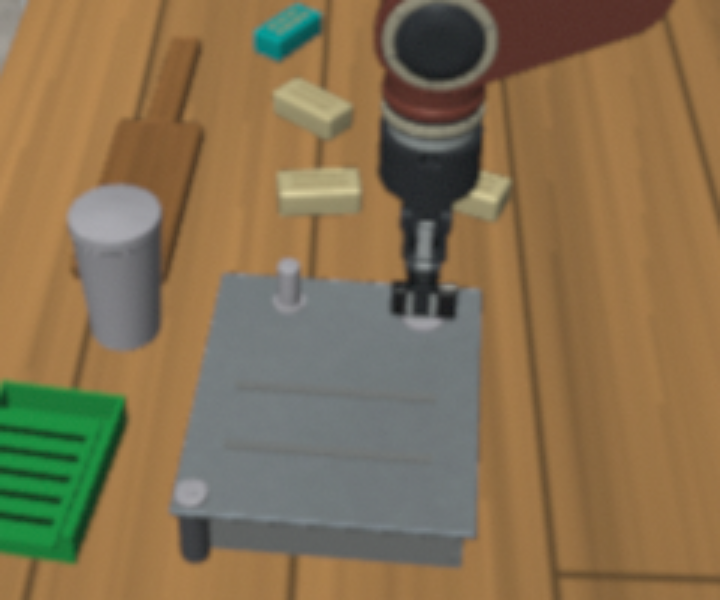

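Call:
carry_out(
  moves=[
    [[0,0,1,0,0,0,-1],[0,0,1,0,0,0,-1],[0,0,1,0,0,0,-1],[0,0,1,0,0,0,-1],[0,0,1,0,0,0,-1],[0,0,1,0,0,0,-1],[0,0,1,0,0,0,-1],[0,0,1,0,0,0,-1]],
  ],
)

```text
time: 4.35
tool_pos: [0.5194, 0.0653, 0.0685]
tool_rot: [0.001, 0.919, 0.393, -0.0]
contact_force: [-2.9, 0.6, 7.3]
gripper_width: 0.153
```

Call:
carry_out(
  moves=[
    [[0,0,1,0,0,0,-1],[0,0,1,0,0,0,-1],[0,0,1,0,0,0,-1],[0,0,1,0,0,0,-1],[0,0,1,0,0,0,-1],[0,0,1,0,0,0,-1],[0,0,1,0,0,0,-1],[0,0,1,0,0,0,-1]],
  ],
)

```text
time: 5.02
tool_pos: [0.5184, 0.0648, 0.0685]
tool_rot: [0.001, 0.998, 0.055, -0.001]
contact_force: [-8.4, -1.8, 11.1]
gripper_width: 0.149
```

Call:
carry_out(
  moves=[
    [[0,0,1,0,0,0,-1],[0,0,0.5,0,0,0,-1],[0,0,0,0,0,0,-1],[0,0,0,0,0,0,-1],[0,0,0,0,0,0,-1]],
  ],
)

```text
time: 5.43
tool_pos: [0.5181, 0.0648, 0.0685]
tool_rot: [0.001, 1.0, -0.008, -0.002]
contact_force: [-8.4, -1.7, 12.5]
gripper_width: 0.148
```

```bash
python3 -c "
from h import *
plan((.519,.0645),.066,-3.5);s=state();print(s['contact_force'],s['ft_torque'])
f=grab_frame('side');cv2.imwrite('pics/s2.png',cv2.resize(f['frame'][130:330,220:460],None,fx=3,fy=3)[:,:,::-1])"
```

```text
tcp [0.5181 0.0648 0.0685] yaw -1.0 tiltz [-0.0033 -0.002  -1.    ] q [-0.02 -0.03  1.98 -0.    1.19  0.  ] w 0.148 t 5.43
shift in tool axes/40mm before turn [0.02 0.01 0.06]
turn about tool z (deg share) 0.51
shift after turn [0.02 0.01 0.06]
[-8.44717261 -1.71214405 12.46577353] [-0.27748558  1.34877058 -0.05659782]
```

View pics/s2.png

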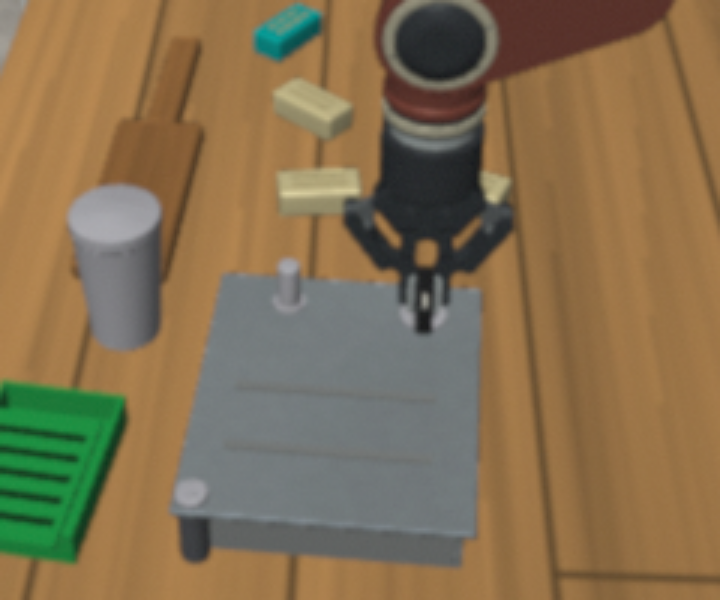

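Call:
carry_out(
  moves=[
    [[0,0,0,0,0,0,0.2],[0,0,0,0,0,0,0.2],[0,0,0,0,0,0,0.2],[0,0,0,0,0,0,0.2],[0,0,0,0,0,-0.5,0.2],[0,0,0,0,0,-1,0.2],[0,0,0,0,0,-1,0.2],[0,0,1,0,0,0,-0.2]],
  ],
)

```text
time: 6.15
tool_pos: [0.524, 0.0655, 0.1766]
tool_rot: [-0.0, 0.999, -0.053, 0.007]
contact_force: [1.6, 0.1, 1.0]
gripper_width: 0.47
```

Call:
carry_out(
  moves=[
    [[0,0,1,0,0,0,-0.2],[0,0,1,0,0,0,-0.2],[0,0,0,0.9,0,0,-0.2],[0,0,0,0.9,0,0,-0.2],[0,0,0,0.7,0,0,-0.2],[0,0,0,0,0,0,-0.2],[0,0,0,0,0,0,-0.2]],
  ],
)

```text
time: 6.73
tool_pos: [0.6157, 0.0376, 0.1664]
tool_rot: [0.0, 0.99, -0.139, -0.001]
contact_force: [-1.0, -0.1, 0.2]
gripper_width: 0.401
```

```bash
python3 -c "
from h import *
plan((.625,.055),.07,-15.9)
f=grab_frame('top');cv2.imwrite('pics/t2.png',cv2.resize(f['frame'][100:300,140:380],None,fx=3,fy=3)[:,:,::-1])"
```

```text
tcp [0.6157 0.0376 0.1664] yaw -16.0 tiltz [-0.0015  0.     -1.    ] q [-0.06  0.08  1.69 -0.    1.37  0.22] w 0.401 t 6.73
shift in tool axes/40mm before turn [ 0.11 -0.48  2.41]
turn about tool z (deg share) -0.02
shift after turn [ 0.11 -0.48  2.41]
```

View pics/t2.png

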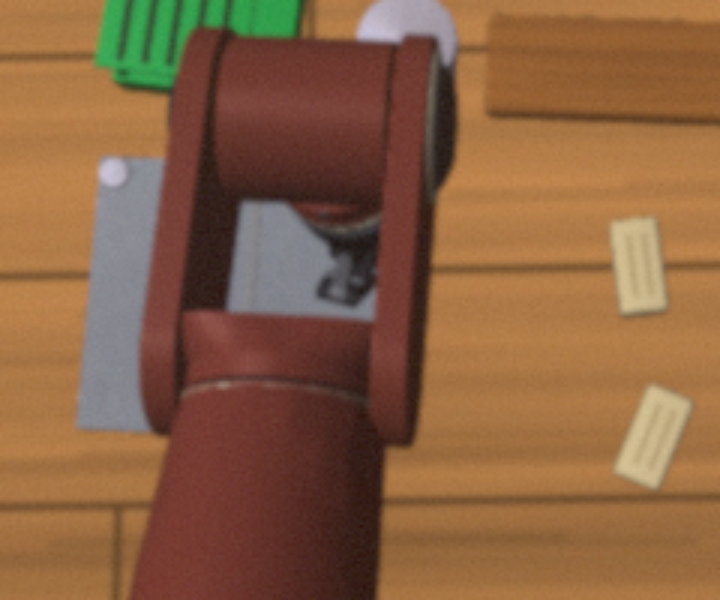

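Call:
carry_out(
  moves=[
    [[0,0,0,0.11,-0.48,0,-0.2],[0,0,0,0,0,0.5,-0.2],[0,0,0,0,0,0.6,-0.2],[0,0,0,0,0,0.6,-0.2],[0,0,0,0,0,0.4,-0.2],[0,0,0,0,0,0.2,-0.2],[0,0,0.5,0,0,0.1,-0.2],[0,0,0,0,0,0,-0.2]],
  ],
)

```text
time: 7.45
tool_pos: [0.6232, 0.0557, 0.0704]
tool_rot: [0.0, 0.987, -0.161, -0.001]
contact_force: [0.4, -0.5, 0.3]
gripper_width: 0.401
```

```bash
python3 -c "
from h import *
plan((.625,.055),.07,-18.4);print(state()['contact_force'])
f=grab_frame('side');cv2.imwrite('pics/s3.png',cv2.resize(f['frame'][130:330,220:460],None,fx=3,fy=3)[:,:,::-1])"
```

```text
tcp [0.6232 0.0557 0.0704] yaw -18.5 tiltz [-2.1e-03  1.0e-04 -1.0e+00] q [-0.03  0.2   1.73 -0.    1.21  0.29] w 0.401 t 7.45
shift in tool axes/40mm before turn [0.05 0.   0.01]
turn about tool z (deg share) -0.02
shift after turn [0.05 0.   0.01]
[ 0.40403642 -0.49290418  0.28350835]
```

View pics/s3.png

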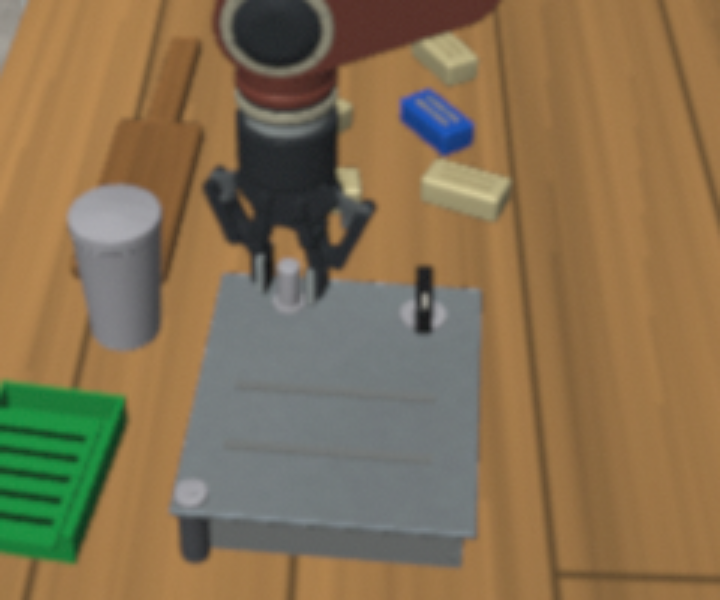

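Call:
carry_out(
  moves=[
    [[0,0,1,-0.46,0,0,-0.2],[0,0,1,-0.46,0,0,-0.2],[0,0,1,-0.46,0,0,-0.2],[0,0,1,-0.46,0,0,-0.2],[0,0,1,-0.46,0,0,-0.2],[0,0,1,-0.46,0,0,-0.2]],
  ],
)

```text
time: 8.0
tool_pos: [0.5317, 0.1112, 0.0734]
tool_rot: [-0.0, 0.911, -0.412, 0.002]
contact_force: [3.2, -2.2, 0.4]
gripper_width: 0.404
```

```bash
python3 -c "
from h import *
pin=np.array([.6822,.2579])
s,Rm=st();d=s['tool_pos'][:2]-pin;print(np.linalg.norm(d),np.degrees(np.arctan2(d[1],d[0])),'yaw',np.degrees(np.arctan2(Rm[1,0],Rm[0,0])),s['contact_force'])
f=grab_frame('side');cv2.imwrite('pics/s4.png',cv2.resize(f['frame'][130:330,220:460],None,fx=3,fy=3)[:,:,::-1])"
```

```text
0.2101955874189279 -135.73348585505494 yaw -48.683400160787194 [ 3.24831162 -2.21713362  0.40946495]
```

View pics/s4.png

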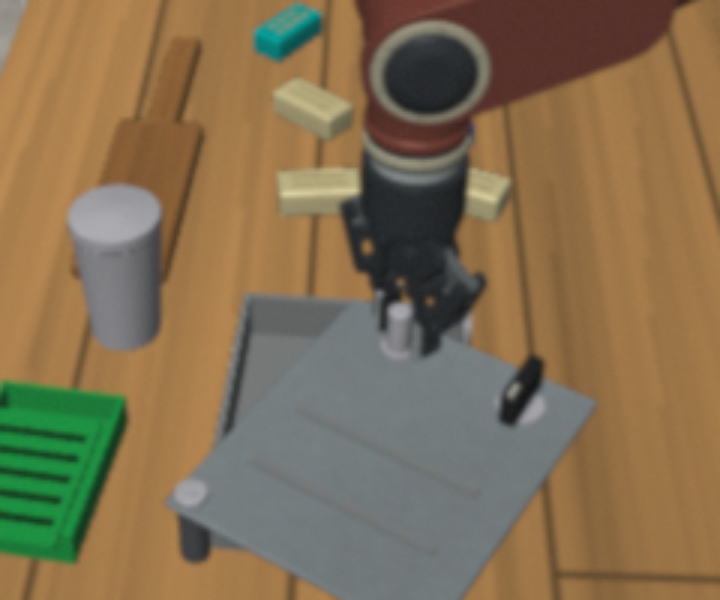

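Radius is right at 0.210 m and the cover is swinging, so I'll continue.

Call:
carry_out(
  moves=[
    [[0,0,1,-0.46,0,0,-0.2],[0,0,1,-0.46,0,0,-0.2],[0,0,1,-0.46,0,0,-0.2],[0,0,1,-0.46,0,0,-0.2],[0,0,1,-0.46,0,0,-0.2],[0,0,1,-0.46,0,0,-0.2],[0,0,0,0,0,0,-0.2]],
  ],
)

```text
time: 8.63
tool_pos: [0.4783, 0.209, 0.0728]
tool_rot: [-0.001, 0.776, -0.631, 0.0]
contact_force: [-0.4, 0.6, -0.5]
gripper_width: 0.405
```

```bash
python3 -c "
from h import *
pin=np.array([.6822,.2579])
s,Rm=st();d=s['tool_pos'][:2]-pin;print(s['tool_pos'],np.linalg.norm(d),np.degrees(np.arctan2(d[1],d[0])),'yaw',np.degrees(np.arctan2(Rm[1,0],Rm[0,0])),s['contact_force'],s['joint_pos'])"
```

```text
[0.47832931 0.20897806 0.07275022] 0.20965832538484874 -166.5061336738601 yaw -78.27141548140587 [-0.44723093  0.56613096 -0.54398277] [ 2.68840245e-01 -3.96071002e-02  1.98423411e+00  8.49249851e-04
  1.19442663e+00  1.63462420e+00]
```

Call:
carry_out(
  moves=[
    [[0,0,1,-0.46,0,0,-0.2],[0,0,1,-0.46,0,0,-0.2],[0,0,1,-0.46,0,0,-0.2],[0,0,1,-0.46,0,0,-0.2],[0,0,1,-0.46,0,0,-0.2],[0,0,1,-0.46,0,0,-0.2],[0,0,0.7,-0.3,0,0,-0.2],[0,0,0,0,0,0,-0.2]],
  ],
)

```text
time: 9.3
tool_pos: [0.4853, 0.3286, 0.0723]
tool_rot: [0.001, -0.561, 0.828, -0.0]
contact_force: [0.0, -1.4, -0.6]
gripper_width: 0.401
```

```bash
python3 -c "
from h import *
pin=np.array([.6822,.2579])
s,Rm=st();d=s['tool_pos'][:2]-pin;print(s['tool_pos'],np.linalg.norm(d),np.degrees(np.arctan2(d[1],d[0])),'yaw',np.degrees(np.arctan2(Rm[1,0],Rm[0,0])),s['contact_force'],s['joint_pos'])
f=grab_frame('top');cv2.imwrite('pics/t5.png',f['frame'][:,:,::-1])"
```

```text
[0.48525649 0.32864702 0.07230473] 0.2092651105601202 160.24044665687566 yaw -111.74962048657696 [ 0.00601835 -1.41067137 -0.64534706] [4.68255572e-01 1.10080428e-01 1.83116934e+00 2.28518468e-04
 1.19809786e+00 2.41857263e+00]
```

View pics/t5.png

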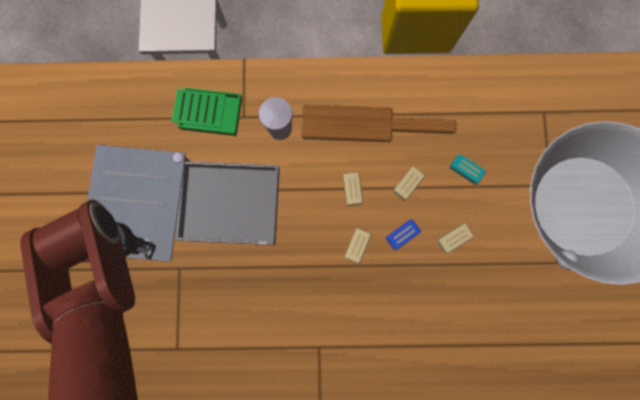

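Call:
carry_out(
  moves=[
    [[0,0,0,0.1,0,0,0],[0,0,0,0,0,-0.6,0],[0,0,0,0,0,-0.9,0],[0,0,0,0,0,-0.9,0],[0,0,0.53,0,0,0,1],[0,0,0,0,0,0,1]],
  ],
)

```text
time: 9.85
tool_pos: [0.484, 0.3234, 0.171]
tool_rot: [0.003, -0.54, 0.841, -0.0]
contact_force: [-0.7, -0.5, -0.4]
gripper_width: 0.769
```

```bash
python3 -c "
from h import *
plan((.4755,-.1531),.12,65.6)
f=grab_frame('top')
for s in soaps(f): print(np.round(s,1))"
```

```text
tcp [0.484  0.3234 0.171 ] yaw -114.6 tiltz [ 0.0057  0.0026 -1.    ] q [ 0.46 -0.01  1.78 -0.    1.37  2.46] w 0.769 t 9.85
shift in tool axes/40mm before turn [10.93 -4.76  1.24]
turn about tool z (deg share) -0.04
shift after turn [10.94 -4.72  1.24]
[ 357.3  245.3  475.5 -153.3   72.1   35.5  -23.4]
[ 455.1  237.9  489.1 -380.1   74.5   37.6  -58.7]
[ 352.4  188.5  608.6 -145.7   72.7   35.7    6.2]
[ 408.6  182.9  619.9 -278.7   73.3   34.6  -40.3]
```

Call:
carry_out(
  moves=[
    [[0,0,0,0.78,-0.34,0,1],[0,0,0,0.78,-0.34,0,1],[0,0,0,0.78,-0.34,0,1],[0,0,0,0.78,-0.34,0,1],[0,0,0,0.78,-0.34,0,1],[0,0,0,0.78,-0.34,0,1],[0,0,0,0.78,-0.34,0,1],[0,0,0,0.78,-0.34,0,1]],
  ],
)

```text
time: 10.57
tool_pos: [0.4751, 0.0496, 0.165]
tool_rot: [-0.002, -0.541, 0.841, 0.001]
contact_force: [-0.4, -0.3, 0.6]
gripper_width: 0.999
```

Call:
carry_out(
  moves=[
    [[0,0,0,0.78,-0.34,0.1,1],[0,0,0,0.78,-0.34,0.2,1],[0,0,0,0.78,-0.34,0.2,1],[0,0,0,0.78,-0.34,0.3,1],[0,0,0,0.78,-0.34,0.3,1],[0,0,0,0.78,-0.34,0.1,1],[0,0,0,0,0,0,1],[0,0,0,0,0,0,1]],
  ],
)

```text
time: 11.23
tool_pos: [0.4712, -0.1535, 0.117]
tool_rot: [-0.001, -0.539, 0.842, 0.002]
contact_force: [0.9, 0.6, -0.7]
gripper_width: 1.002
```

```bash
python3 -c "
from h import *
plan((.4755,-.1532),.004,66.)"
```

```text
tcp [ 0.4712 -0.1535  0.117 ] yaw -114.7 tiltz [-0.0041  0.0023 -1.    ] q [-0.47 -0.16  2.01  0.    1.29  1.54] w 1.002 t 11.23
shift in tool axes/40mm before turn [-0.05 -0.11  2.82]
turn about tool z (deg share) -0.15
shift after turn [-0.05 -0.11  2.82]
```

Call:
carry_out(
  moves=[
    [[0,0,-0.15,-0.05,-0.11,0.6,1],[0,0,0,0,0,0.7,1],[0,0,0,0,0,0.7,1],[0,0,0,0,0,0.5,1],[0,0,0,0,0,0.3,1],[0,0,0,0,0,0,1],[0,0,0,0,0,0,-1],[0,0,0,0,0,0,-1]],
  ],
)

```text
time: 11.9
tool_pos: [0.4792, -0.1527, 0.0087]
tool_rot: [0.001, -0.546, 0.838, -0.001]
contact_force: [1.1, 0.6, 0.9]
gripper_width: 0.747
```

Call:
carry_out(
  moves=[
    [[0,0,0,0,0,0,-1],[0,0,0,0,0,0,-1],[0,0,0,0,0,0,-1],[0,0,0,0,0,0,-1],[0,0,0,0,0,0,-1],[0,0,0,0,0,0,-1]],
  ],
)

```text
time: 12.4
tool_pos: [0.4797, -0.1534, 0.0093]
tool_rot: [0.001, -0.546, 0.838, -0.001]
contact_force: [-0.4, 0.3, 7.0]
gripper_width: 0.431
```

```bash
python3 -c "
from h import *
plan((.4755,-.1532),.12,66.);print(state()['contact_force'])"
```

```text
tcp [ 0.4797 -0.1534  0.0093] yaw -113.9 tiltz [ 0.0032 -0.0014 -1.    ] q [-0.46  0.02  2.05  0.    1.07  1.53] w 0.431 t 12.4
shift in tool axes/40mm before turn [ 0.04  0.09 -2.77]
turn about tool z (deg share) 0.02
shift after turn [ 0.04  0.09 -2.77]
[-0.42835691  0.34415128  6.9905489 ]
```

Call:
carry_out(
  moves=[
    [[0,0,0,0,0,-0.3,-1],[0,0,0,0,0,-0.7,-1],[0,0,0,0,0,-0.8,-1],[0,0,0,0,0,-0.8,-1],[0,0,0,0,0,-0.4,-1],[0,0,0,0,0,0,-1]],
  ],
)

```text
time: 12.9
tool_pos: [0.4809, -0.1539, 0.1331]
tool_rot: [0.002, -0.546, 0.838, -0.004]
contact_force: [0.8, 0.3, -0.8]
gripper_width: 0.423
```

```bash
python3 -c "
from h import *
plan((.5322,.0977),.12,86.5);print(state()['contact_force'])
f=grab_frame('side');cv2.imwrite('pics/s6.png',cv2.resize(f['frame'][100:300,240:480],None,fx=3,fy=3)[:,:,::-1])"
```

```text
tcp [ 0.4809 -0.1539  0.1331] yaw -113.9 tiltz [ 0.0086 -0.0042 -1.    ] q [-0.46 -0.16  1.99  0.    1.31  1.53] w 0.423 t 12.9
shift in tool axes/40mm before turn [-6.27  1.38  0.31]
turn about tool z (deg share) -4.07
shift after turn [-6.36 -0.89  0.33]
[ 0.76619967  0.29627428 -0.78817538]
```

View pics/s6.png

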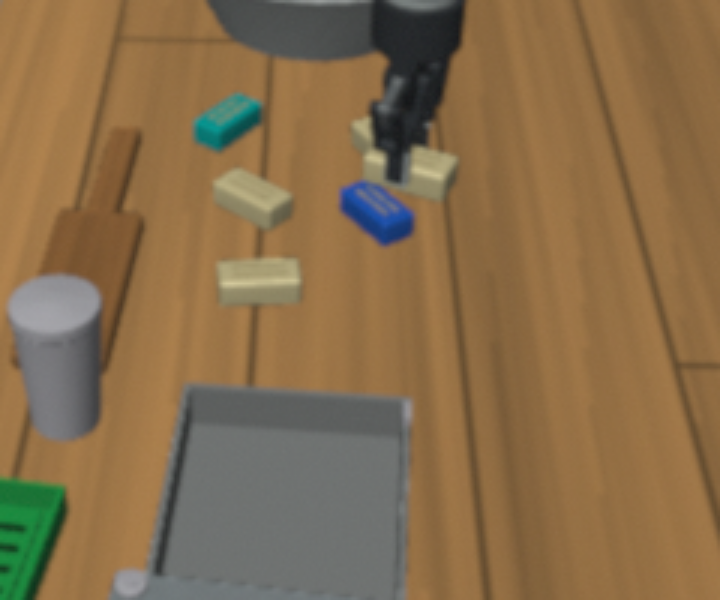

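Call:
carry_out(
  moves=[
    [[0,0,-1,0,0,0,-1],[0,0,-1,0,0,0,-1],[0,0,-1,0,0,0,-1],[0,0,-1,0,0,0,-1]],
  ],
)

```text
time: 13.28
tool_pos: [0.4765, -0.1518, 0.1248]
tool_rot: [-0.001, -0.684, 0.729, 0.002]
contact_force: [0.4, -0.0, -0.5]
gripper_width: 0.425
```

Call:
carry_out(
  moves=[
    [[0,0,0,-0.79,-0.11,0,-1],[0,0,0,-0.79,-0.11,0,-1],[0,0,0,-0.79,-0.11,0,-1],[0,0,0,-0.79,-0.11,0,-1],[0,0,0,-0.79,-0.11,0,-1],[0,0,0,-0.79,-0.11,0,-1],[0,0,0,-0.79,-0.11,0,-1],[0,0,0,-0.79,-0.11,0,-1]],
  ],
)

```text
time: 13.95
tool_pos: [0.5287, 0.0987, 0.1247]
tool_rot: [-0.002, -0.683, 0.731, 0.001]
contact_force: [1.2, -0.5, 0.5]
gripper_width: 0.43
```

Call:
carry_out(
  moves=[
    [[0,0,0,0,0,0,-1],[0,0,0,0,0,0,-1]],
  ],
)

```text
time: 14.12
tool_pos: [0.5288, 0.0985, 0.1249]
tool_rot: [-0.002, -0.684, 0.73, 0.001]
contact_force: [-0.0, -0.3, -1.3]
gripper_width: 0.427
```

```bash
python3 -c "
from h import *
plan((.5322,.0977),.016,86.5);print(state()['contact_force'])"
```

```text
tcp [0.5288 0.0985 0.1249] yaw -93.7 tiltz [-4.3e-03 -4.0e-04 -1.0e+00] q [ 0.05 -0.06  1.91 -0.    1.3   1.68] w 0.427 t 14.12
shift in tool axes/40mm before turn [ 0.01 -0.1   2.72]
turn about tool z (deg share) -0.04
shift after turn [ 0.01 -0.1   2.72]
[-0.0121097  -0.31515168 -1.34576758]
```

Call:
carry_out(
  moves=[
    [[0,0,0,0,-0.1,0.6,-1],[0,0,0,0,0,0.7,-1],[0,0,0,0,0,0.7,-1],[0,0,0,0,0,0.5,-1],[0,0,0,0,0,0.2,-1],[0,0,0,0,0,0,-1],[0,0,0,0,0,0,0.3],[0,0,0,0,0,0,0.3]],
  ],
)

```text
time: 14.78
tool_pos: [0.535, 0.0965, 0.0202]
tool_rot: [0.001, -0.682, 0.731, -0.0]
contact_force: [0.5, 0.2, 0.2]
gripper_width: 0.648
```

Call:
carry_out(
  moves=[
    [[0,0,0,0,0,0,0.3],[0,0,0,0,0,0,0.3],[0,0,0,0,0,-0.6,0.3],[0,0,0,0,0,-0.9,0.3],[0,0,0,0,0,-0.9,0.6],[0,0,0,0,0,-0.3,1],[0,0,0,0,0,0,1]],
  ],
)

```text
time: 15.37
tool_pos: [0.5379, 0.0972, 0.1332]
tool_rot: [0.004, -0.683, 0.731, -0.003]
contact_force: [-0.0, -0.5, 0.1]
gripper_width: 1.001
```

```bash
python3 -c "
from h import *
f=grab_frame('top')
for s in soaps(f): print(np.round(s,1))
plan((.6090,-.1457),.12,95.5);print(state()['contact_force'])
f=grab_frame('side');cv2.imwrite('pics/s7.png',cv2.resize(f['frame'][100:300,240:480],None,fx=3,fy=3)[:,:,::-1])"
```

```text
[ 454.9  238.   488.  -379.9   74.5   35.3  -59. ]
[ 352.3  188.4  608.5 -146.    72.1   35.1    5.6]
[ 408.6  182.9  619.4 -279.2   74.2   34.9  -41.2]
tcp [0.536  0.0971 0.13  ] yaw -93.9 tiltz [ 5.5e-03  2.0e-04 -1.0e+00] q [ 0.04 -0.06  1.9  -0.    1.3   1.68] w 1.002 t 15.42
shift in tool axes/40mm before turn [ 5.93 -2.23  0.26]
turn about tool z (deg share) -1.87
shift after turn [ 6.22 -1.23  0.25]
[-0.23023931 -0.56848253 -0.34464609]
```

View pics/s7.png

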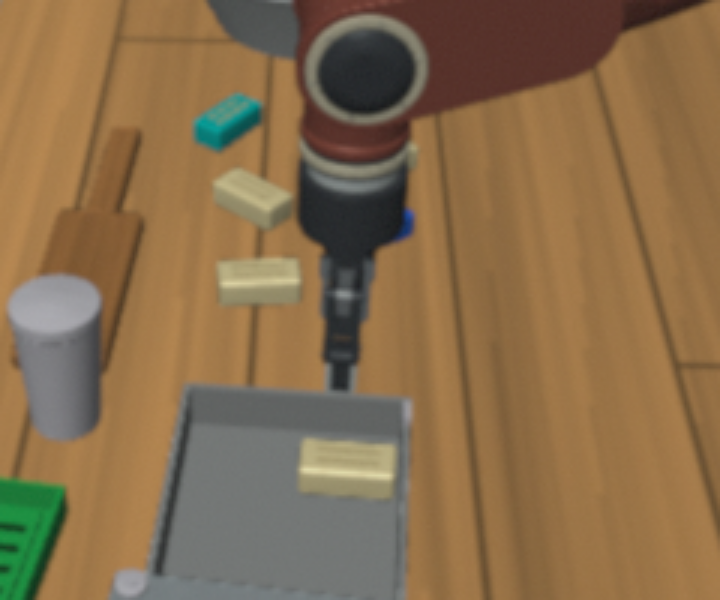

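Call:
carry_out(
  moves=[
    [[0,0,-0.94,0,0,0,1],[0,0,-0.93,0,0,0,1],[0,0,0,0.9,-0.18,0,1],[0,0,0,0.9,-0.18,0,1],[0,0,0,0.9,-0.18,0,1],[0,0,0,0.9,-0.18,0,1],[0,0,0,0.9,-0.18,0,1],[0,0,0,0.9,-0.18,0,1]],
  ],
)

```text
time: 16.13
tool_pos: [0.5964, -0.1151, 0.124]
tool_rot: [0.001, 0.74, -0.673, -0.002]
contact_force: [1.1, 0.8, 0.8]
gripper_width: 0.998
```

Call:
carry_out(
  moves=[
    [[0,0,0,0.82,-0.15,0,1],[0,0,0,0,0,0.1,1],[0,0,0,0,0,0.2,1],[0,0,0,0,0,0,1]],
  ],
)

```text
time: 16.47
tool_pos: [0.6045, -0.1448, 0.1107]
tool_rot: [0.001, 0.74, -0.673, -0.004]
contact_force: [-0.6, 0.1, -1.3]
gripper_width: 1.0
```

```bash
python3 -c "
from h import *
plan((.6087,-.1457),.003,95.5)"
```

```text
tcp [ 0.6045 -0.1448  0.1107] yaw -84.5 tiltz [-0.0068  0.0029 -1.    ] q [-0.35  0.15  1.72  0.    1.28  1.12] w 1.0 t 16.47
shift in tool axes/40mm before turn [ 0.04 -0.12  2.69]
turn about tool z (deg share) -0.01
shift after turn [ 0.04 -0.12  2.69]
```

Call:
carry_out(
  moves=[
    [[0,0,0,0.03,0,0.6,1],[0,0,0,0,0,0.7,1],[0,0,0,0,0,0.7,1],[0,0,0,0,0,0.5,1],[0,0,0,0,0,0.2,1],[0,0,0,0,0,0,1],[0,0,0,0,0,0,1]],
  ],
)

```text
time: 17.05
tool_pos: [0.6068, -0.1462, 0.0071]
tool_rot: [0.0, 0.74, -0.672, -0.0]
contact_force: [0.4, 0.6, 0.5]
gripper_width: 0.998
```

```bash
python3 -c "
from h import *
plan((.6087,-.1457),.003,95.5);print(state()['contact_force'])"
```

```text
tcp [ 0.6068 -0.1462  0.0071] yaw -84.5 tiltz [-9.e-04  4.e-04 -1.e+00] q [-0.36  0.28  1.76  0.    1.1   1.12] w 0.998 t 17.05
shift in tool axes/40mm before turn [-0.01 -0.05  0.1 ]
turn about tool z (deg share) 0.01
shift after turn [-0.01 -0.05  0.1 ]
[0.4446864  0.60086089 0.50847637]
```

Call:
carry_out(
  moves=[
    [[0,0,0,0,0,0.1,1],[0,0,0,0,0,0,-1],[0,0,0,0,0,0,-1],[0,0,0,0,0,0,-1],[0,0,0,0,0,0,-1],[0,0,0,0,0,0,-1],[0,0,0,0,0,0,-1],[0,0,0,0,0,0,-1]],
  ],
)

```text
time: 17.72
tool_pos: [0.608, -0.1476, 0.0043]
tool_rot: [-0.0, 0.74, -0.673, 0.001]
contact_force: [-0.1, -0.1, 6.0]
gripper_width: 0.437
```

Call:
carry_out(
  moves=[
    [[0,0,0,0,0,0,-1],[0,0,0,0,0,-0.4,-1],[0,0,0,0,0,-0.7,-1],[0,0,0,0,0,-0.8,-1],[0,0,0,0,0,-0.8,-1],[0,0,0,0,0,-0.4,-1],[0,0,0,0,0,0,-1]],
  ],
)

```text
time: 18.3
tool_pos: [0.6097, -0.1481, 0.1322]
tool_rot: [-0.002, 0.74, -0.673, 0.004]
contact_force: [1.6, -0.9, -0.3]
gripper_width: 0.438
```

```bash
python3 -c "
from h import *
plan((.6181,.0925),.12,86.5)"
```

```text
tcp [ 0.6097 -0.1481  0.1322] yaw -84.5 tiltz [ 0.0076 -0.0028 -1.    ] q [-0.36  0.13  1.7  -0.    1.3   1.12] w 0.438 t 18.3
shift in tool axes/40mm before turn [-5.97 -0.78  0.29]
turn about tool z (deg share) 1.79
shift after turn [-6.02  0.16  0.28]
```

Call:
carry_out(
  moves=[
    [[0,0,0.9,0,0,0,-1],[0,0,0.9,0,0,0,-1],[0,0,0,-0.86,0.02,0,-1],[0,0,0,-0.86,0.02,0,-1],[0,0,0,-0.86,0.02,0,-1],[0,0,0,-0.86,0.02,0,-1],[0,0,0,-0.86,0.02,0,-1],[0,0,0,-0.86,0.02,0,-1]],
  ],
)

```text
time: 18.97
tool_pos: [0.6132, 0.0607, 0.1242]
tool_rot: [-0.002, -0.685, 0.729, 0.002]
contact_force: [-0.1, -0.6, -0.9]
gripper_width: 0.433
```

Call:
carry_out(
  moves=[
    [[0,0,0,-0.86,0.02,0,-1],[0,0,0,0,0,0,-1],[0,0,0,0,0,0,-1]],
  ],
)

```text
time: 19.22
tool_pos: [0.6147, 0.0951, 0.1244]
tool_rot: [-0.002, -0.686, 0.727, 0.001]
contact_force: [0.1, -1.1, -0.8]
gripper_width: 0.435
```

```bash
python3 -c "
from h import *
plan((.6181,.0925),.011,86.5)"
```

```text
tcp [0.6147 0.0951 0.1244] yaw -93.3 tiltz [-4.3e-03 -4.0e-04 -1.0e+00] q [ 0.03  0.13  1.71 -0.    1.3   1.66] w 0.435 t 19.22
shift in tool axes/40mm before turn [ 0.06 -0.1   2.83]
turn about tool z (deg share) 0.03
shift after turn [ 0.06 -0.1   2.83]
```

Call:
carry_out(
  moves=[
    [[0,0,0,0.06,-0.05,0.6,-1],[0,0,0,0,0,0.7,-1],[0,0,0,0,0,0.7,-1],[0,0,0,0,0,0.6,-1],[0,0,0,0,0,0.25,-1],[0,0,0,0,0,0,-1],[0,0,0,0,0,0,0.3],[0,0,0,0,0,0,0.3]],
  ],
)

```text
time: 19.88
tool_pos: [0.6184, 0.0901, 0.0133]
tool_rot: [-0.0, -0.685, 0.729, -0.0]
contact_force: [-0.6, -0.1, 0.3]
gripper_width: 0.651
```

Call:
carry_out(
  moves=[
    [[0,0,0,0,0,0,0.3],[0,0,0,0,0,0,0.3],[0,0,0,0,0,-0.6,0.3],[0,0,0,0,0,-0.9,0.3],[0,0,0,0,0,-0.9,0.6],[0,0,0,0,0,-0.4,1],[0,0,0,0,0,0,1]],
  ],
)

```text
time: 20.47
tool_pos: [0.6221, 0.0911, 0.1324]
tool_rot: [0.004, -0.685, 0.728, -0.004]
contact_force: [0.7, 0.8, 0.6]
gripper_width: 0.995
```

```bash
python3 -c "
from h import *
f=grab_frame('top')
for s in soaps(f): print(np.round(s,1))
plan((.6195,-.279),.12,49.1);print(state()['contact_force'])
f=grab_frame('side');cv2.imwrite('pics/s8.png',cv2.resize(f['frame'][100:300,240:480],None,fx=3,fy=3)[:,:,::-1])"
```

```text
[ 454.9  237.8  488.6 -379.8   75.3   35.7  -59.6]
[2.566e+02 1.897e+02 6.085e+02 8.090e+01 5.270e+01 1.180e+01 1.000e-01]
[ 408.6  182.8  619.7 -278.7   74.6   34.5  -41.4]
tcp [0.6205 0.091  0.1292] yaw -93.5 tiltz [ 6.9e-03  1.0e-04 -1.0e+00] q [ 0.03  0.13  1.7  -0.    1.3   1.66] w 1.003 t 20.52
shift in tool axes/40mm before turn [ 9.23 -0.54  0.23]
turn about tool z (deg share) 7.47
shift after turn [ 7.01 -6.04  0.27]
[-0.44613028  0.59682185 -0.67852655]
```

View pics/s8.png

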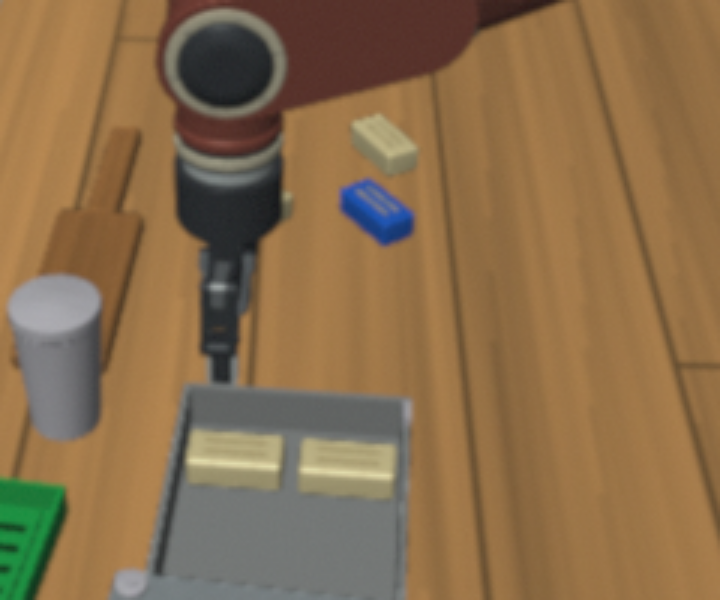

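Call:
carry_out(
  moves=[
    [[0,0,0.94,0,0,0,1],[0,0,0.94,0,0,0,1],[0,0,0.94,0,0,0,1],[0,0,0.94,0,0,0,1],[0,0,0.94,0,0,0,1],[0,0,0.94,0,0,0,1],[0,0,0.94,0,0,0,1],[0,0,0.94,0,0,0,1]],
  ],
)

```text
time: 21.23
tool_pos: [0.6167, 0.0909, 0.1225]
tool_rot: [-0.002, -0.412, 0.911, 0.001]
contact_force: [-0.4, -0.3, 0.0]
gripper_width: 0.997
```

Call:
carry_out(
  moves=[
    [[0,0,0,0.6,-0.52,0,1],[0,0,0,0.6,-0.52,0,1],[0,0,0,0.6,-0.52,0,1],[0,0,0,0.6,-0.52,0,1],[0,0,0,0.6,-0.52,0,1],[0,0,0,0.6,-0.52,0,1],[0,0,0,0.6,-0.52,0,1],[0,0,0,0.6,-0.52,0,1]],
  ],
)

```text
time: 21.9
tool_pos: [0.6156, -0.1641, 0.1225]
tool_rot: [-0.001, -0.414, 0.91, 0.002]
contact_force: [0.2, 0.7, 0.4]
gripper_width: 1.003
```

Call:
carry_out(
  moves=[
    [[0,0,0,0.6,-0.52,0,1],[0,0,0,0.6,-0.52,0,1],[0,0,0,0.6,-0.52,0.1,1],[0,0,0,0.4,-0.35,0.2,1],[0,0,0,0,0,0,1],[0,0,0,0,0,0,1]],
  ],
)

```text
time: 22.4
tool_pos: [0.6152, -0.2797, 0.1101]
tool_rot: [-0.001, -0.413, 0.911, 0.002]
contact_force: [-0.9, 0.8, -0.5]
gripper_width: 1.0
```

```bash
python3 -c "
from h import *
f=grab_frame('top')
for s in soaps(f): print(np.round(s,1))
plan((.6195,-.279),.003,48.8)"
```

```text
[248.8 222.7 532.2  99.4  76.4  37.9  -3.9]
[251.6 185.5 620.4  92.4  76.9  38.1  -2.7]
tcp [ 0.6157 -0.2789  0.1109] yaw -131.2 tiltz [-0.0033  0.0025 -1.    ] q [-0.54  0.27  1.58  0.    1.3   1.75] w 1.0 t 22.45
shift in tool axes/40mm before turn [-0.06 -0.08  2.7 ]
turn about tool z (deg share) 0.01
shift after turn [-0.06 -0.08  2.7 ]
```

Call:
carry_out(
  moves=[
    [[0,0,0,-0.04,-0.04,0.6,1],[0,0,0,0,0,0.7,1],[0,0,0,0,0,0.7,1],[0,0,0,0,0,0.5,1],[0,0,0,0,0,0.3,1],[0,0,0,0,0,0,1],[0,0,0,0,0,0,1]],
  ],
)

```text
time: 23.03
tool_pos: [0.6192, -0.2784, 0.001]
tool_rot: [-0.0, -0.414, 0.91, 0.0]
contact_force: [0.5, 0.4, 0.8]
gripper_width: 1.0
```

```bash
python3 -c "
from h import *
plan((.6195,-.279),.003,48.8)
f=grab_frame('side');cv2.imwrite('pics/s9.png',cv2.resize(f['frame'][100:300,240:480],None,fx=3,fy=3)[:,:,::-1])"
```

```text
tcp [ 0.6192 -0.2784  0.001 ] yaw -131.1 tiltz [-9.e-04  6.e-04 -1.e+00] q [-0.53  0.4   1.62  0.    1.12  1.76] w 1.0 t 23.03
shift in tool axes/40mm before turn [ 0.01 -0.02 -0.05]
turn about tool z (deg share) 0.03
shift after turn [ 0.01 -0.02 -0.05]
```

View pics/s9.png

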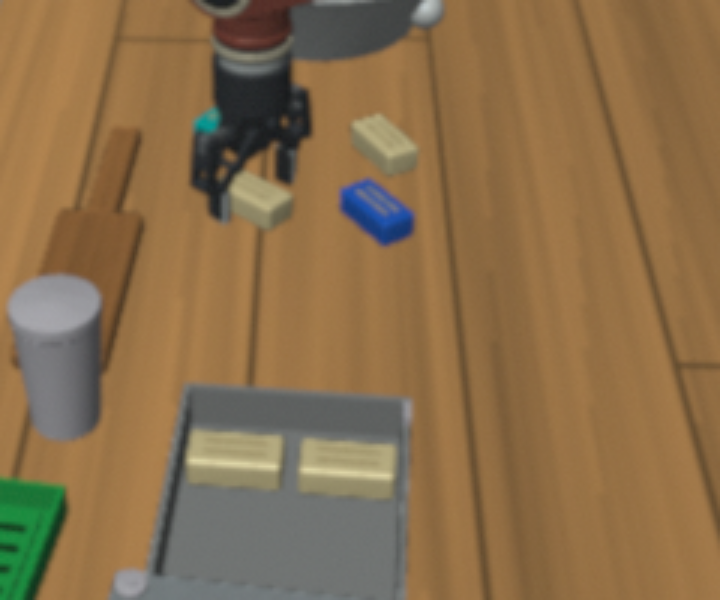

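Call:
carry_out(
  moves=[
    [[0,0,0,0,0,-0.05,-1],[0,0,0,0,0,0,-1],[0,0,0,0,0,0,-1],[0,0,0,0,0,0,-1],[0,0,0,0,0,0,-1],[0,0,0,0,0,0,-1],[0,0,0,0,0,0,-1],[0,0,0,0,0,0,-1]],
  ],
)

```text
time: 23.75
tool_pos: [0.6201, -0.2801, 0.0048]
tool_rot: [0.001, -0.414, 0.91, -0.001]
contact_force: [-0.3, -0.4, 5.7]
gripper_width: 0.434
```

Call:
carry_out(
  moves=[
    [[0,0,0,0,0,-0.4,-1],[0,0,0,0,0,-0.7,-1],[0,0,0,0,0,-0.8,-1],[0,0,0,0,0,-0.8,-1],[0,0,0,0,0,-0.4,-1],[0,0,0,0,0,0,-1]],
  ],
)

```text
time: 24.25
tool_pos: [0.6218, -0.281, 0.1338]
tool_rot: [0.003, -0.414, 0.91, -0.004]
contact_force: [-0.0, -0.7, -1.0]
gripper_width: 0.433
```

```bash
python3 -c "
from h import *
plan((.6244,.1963),.12,86.5)"
```

```text
tcp [ 0.6218 -0.281   0.1338] yaw -131.1 tiltz [ 0.0081 -0.0048 -1.    ] q [-0.53  0.25  1.56  0.    1.32  1.76] w 0.433 t 24.25
shift in tool axes/40mm before turn [-9.03  7.8   0.29]
turn about tool z (deg share) -7.53
shift after turn [-11.91   0.67   0.36]
```

Call:
carry_out(
  moves=[
    [[0,0,-0.94,0,0,0,-1],[0,0,-0.94,0,0,0,-1],[0,0,-0.94,0,0,0,-1],[0,0,-0.94,0,0,0,-1],[0,0,-0.94,0,0,0,-1],[0,0,-0.94,0,0,0,-1],[0,0,-0.94,0,0,0,-1],[0,0,-0.94,0,0,0,-1]],
  ],
)

```text
time: 24.92
tool_pos: [0.6178, -0.2787, 0.1247]
tool_rot: [-0.001, -0.686, 0.727, 0.002]
contact_force: [0.3, 0.2, -1.3]
gripper_width: 0.433
```

Call:
carry_out(
  moves=[
    [[0,0,0,-0.85,0.05,0,-1],[0,0,0,-0.85,0.05,0,-1],[0,0,0,-0.85,0.05,0,-1],[0,0,0,-0.85,0.05,0,-1],[0,0,0,-0.85,0.05,0,-1],[0,0,0,-0.85,0.05,0,-1],[0,0,0,-0.85,0.05,0,-1],[0,0,0,-0.85,0.05,0,-1]],
  ],
)

```text
time: 25.58
tool_pos: [0.6182, -0.0052, 0.125]
tool_rot: [-0.001, -0.685, 0.729, 0.002]
contact_force: [0.6, -0.5, -0.9]
gripper_width: 0.437
```

Call:
carry_out(
  moves=[
    [[0,0,0,-0.85,0.03,0,-1],[0,0,0,-0.85,0.03,0,-1],[0,0,0,-0.85,0.03,0,-1],[0,0,0,-0.85,0.03,0,-1],[0,0,0,-0.85,0.03,0,-1],[0,0,0,-0.85,0.03,0,-1],[0,0,0,0,0,0,-1],[0,0,0,0,0,0,-1]],
  ],
)

```text
time: 26.25
tool_pos: [0.6237, 0.1985, 0.125]
tool_rot: [-0.002, -0.686, 0.727, 0.001]
contact_force: [-0.3, -0.0, -0.9]
gripper_width: 0.431
```

```bash
python3 -c "
from h import *
plan((.6244,.1963),.011,86.5)"
```

```text
tcp [0.6237 0.1985 0.125 ] yaw -93.3 tiltz [-0.0036 -0.001  -1.    ] q [ 0.19  0.21  1.63 -0.    1.31  1.82] w 0.431 t 26.25
shift in tool axes/40mm before turn [ 0.05 -0.03  2.85]
turn about tool z (deg share) 0.03
shift after turn [ 0.05 -0.03  2.85]
```

Call:
carry_out(
  moves=[
    [[0,0,0,0.05,0.03,0.6,-1],[0,0,0,0,0,0.7,-1],[0,0,0,0,0,0.7,-1],[0,0,0,0,0,0.6,-1],[0,0,0,0,0,0.25,-1],[0,0,0,0,0,0,-1],[0,0,0,0,0,0,0.3],[0,0,0,0,0,0,0.3]],
  ],
)

```text
time: 26.92
tool_pos: [0.6245, 0.1943, 0.0137]
tool_rot: [0.0, -0.685, 0.729, -0.0]
contact_force: [0.2, -0.2, 0.4]
gripper_width: 0.651
```

Call:
carry_out(
  moves=[
    [[0,0,0,0,0,0,0.3],[0,0,0,0,0,0,0.3],[0,0,0,0,0,-0.6,0.3],[0,0,0,0,0,-0.9,0.3],[0,0,0,0,0,-0.9,0.6],[0,0,0,0,0,-0.4,1],[0,0,0,0,0,0,1]],
  ],
)

```text
time: 27.5
tool_pos: [0.6279, 0.1959, 0.1327]
tool_rot: [0.005, -0.685, 0.729, -0.003]
contact_force: [0.6, -0.1, 1.1]
gripper_width: 1.0
```

```bash
python3 -c "
from h import *
f=grab_frame('top')
for s in soaps(f): print(np.round(s,1))
plan((.4885,-.380),.12,30.5);print(state()['contact_force'])
f=grab_frame('side');cv2.imwrite('pics/s10.png',cv2.resize(f['frame'][100:300,240:480],None,fx=3,fy=3)[:,:,::-1])"
```

```text
[ 455.   238.   488.1 -379.7   76.3   36.3  -58.1]
[248.8 222.8 530.7  99.2  75.6  37.6  -2.9]
[207.3 187.6 616.4 197.5  55.2  37.3  -2.1]
[251.8 185.4 620.5  92.4  76.8  37.3  -3.2]
tcp [0.6263 0.1956 0.1295] yaw -93.5 tiltz [ 0.007   0.0013 -1.    ] q [ 0.19  0.2   1.63 -0.    1.31  1.82] w 0.999 t 27.55
shift in tool axes/40mm before turn [14.57  2.55  0.19]
turn about tool z (deg share) 11.2
shift after turn [ 10.27 -10.65   0.29]
[-0.45817508  0.64983572 -0.58946973]
```

View pics/s10.png

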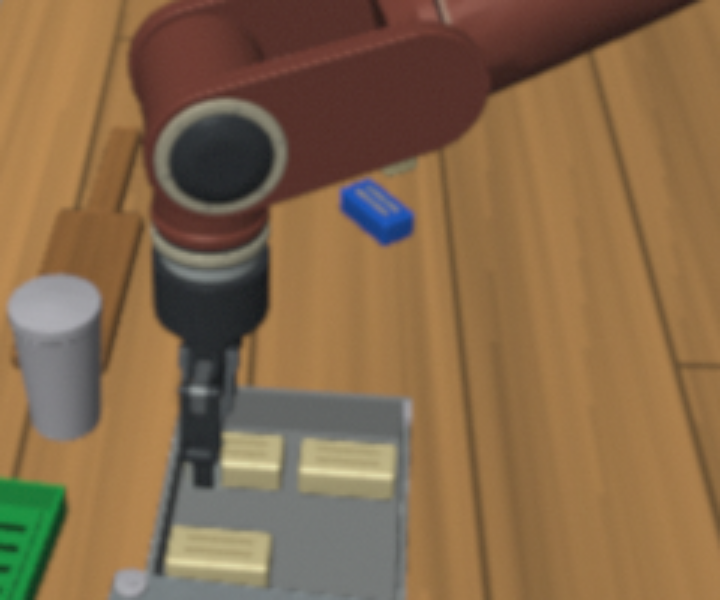

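Call:
carry_out(
  moves=[
    [[0,0,0.93,0,0,0,1],[0,0,0.93,0,0,0,1],[0,0,0.93,0,0,0,1],[0,0,0.93,0,0,0,1],[0,0,0.93,0,0,0,1],[0,0,0.93,0,0,0,1],[0,0,0.93,0,0,0,1],[0,0,0.93,0,0,0,1]],
  ],
)

```text
time: 28.27
tool_pos: [0.6224, 0.1948, 0.1223]
tool_rot: [-0.002, -0.415, 0.91, 0.001]
contact_force: [-0.4, 0.4, -0.1]
gripper_width: 1.001
```

Call:
carry_out(
  moves=[
    [[0,0,0.93,0,0,0,1],[0,0,0.93,0,0,0,1],[0,0,0.93,0,0,0,1],[0,0,0.93,0,0,0,1],[0,0,0,0.57,-0.59,0,1],[0,0,0,0.57,-0.59,0,1],[0,0,0,0.57,-0.59,0,1],[0,0,0,0.57,-0.59,0,1]],
  ],
)

```text
time: 28.93
tool_pos: [0.5916, 0.0663, 0.1225]
tool_rot: [-0.002, -0.265, 0.964, 0.001]
contact_force: [0.4, 0.4, 0.2]
gripper_width: 0.999
```

Call:
carry_out(
  moves=[
    [[0,0,0,0.57,-0.59,0,1],[0,0,0,0.57,-0.59,0,1],[0,0,0,0.57,-0.59,0,1],[0,0,0,0.57,-0.59,0,1],[0,0,0,0.57,-0.59,0,1],[0,0,0,0.57,-0.59,0,1],[0,0,0,0.57,-0.59,0,1],[0,0,0,0.57,-0.59,0,1]],
  ],
)

```text
time: 29.6
tool_pos: [0.5312, -0.1888, 0.1228]
tool_rot: [-0.001, -0.264, 0.964, 0.001]
contact_force: [0.2, -0.6, 0.6]
gripper_width: 1.003
```

Call:
carry_out(
  moves=[
    [[0,0,0,0.57,-0.59,0,1],[0,0,0,0.57,-0.59,0,1],[0,0,0,0.57,-0.59,0,1],[0,0,0,0.57,-0.59,0,1],[0,0,0,0.57,-0.59,0.1,1],[0,0,0,0.57,-0.59,0.2,1],[0,0,0,0,0,0,1],[0,0,0,0,0,0,1]],
  ],
)

```text
time: 30.27
tool_pos: [0.4858, -0.3797, 0.1103]
tool_rot: [-0.001, -0.263, 0.965, 0.002]
contact_force: [0.1, 0.1, 0.1]
gripper_width: 1.0
```

```bash
python3 -c "
from h import *
plan((.4883,-.3798),.003,30.8)
f=grab_frame('side');cv2.imwrite('pics/s11.png',cv2.resize(f['frame'][100:300,240:480],None,fx=3,fy=3)[:,:,::-1])"
```

```text
tcp [ 0.4858 -0.3797  0.1103] yaw -149.5 tiltz [-0.0035  0.0038 -1.    ] q [-0.78  0.14  1.73  0.    1.28  1.82] w 1.0 t 30.27
shift in tool axes/40mm before turn [-0.05 -0.05  2.68]
turn about tool z (deg share) -0.06
shift after turn [-0.05 -0.05  2.68]
```

View pics/s11.png

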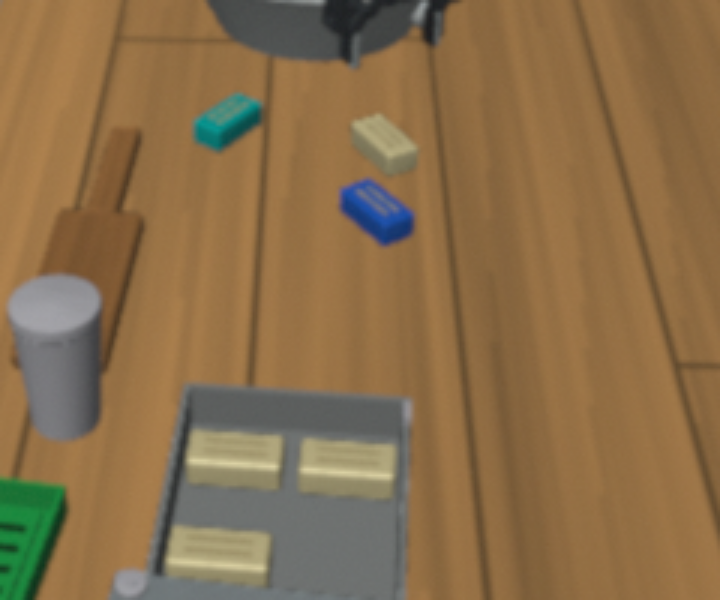

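Call:
carry_out(
  moves=[
    [[0,0,0,-0.02,-0.02,0.6,1],[0,0,0,0,0,0.7,1],[0,0,0,0,0,0.7,1],[0,0,0,0,0,0.5,1],[0,0,0,0,0,0.27,1],[0,0,0,0,0,0,1],[0,0,0,0,0,0,1]],
  ],
)

```text
time: 30.9
tool_pos: [0.489, -0.3789, 0.0023]
tool_rot: [-0.0, -0.265, 0.964, 0.0]
contact_force: [0.5, -0.2, 0.6]
gripper_width: 1.001
```

Call:
carry_out(
  moves=[
    [[0,0,0,0,0,0,-1],[0,0,0,0,0,0,-1],[0,0,0,0,0,0,-1],[0,0,0,0,0,0,-1],[0,0,0,0,0,0,-1],[0,0,0,0,0,0,-1],[0,0,0,0,0,0,-1],[0,0,0,0,0,0,-1]],
  ],
)

```text
time: 31.57
tool_pos: [0.4897, -0.3808, 0.0041]
tool_rot: [0.001, -0.264, 0.964, -0.001]
contact_force: [-0.3, -0.0, 5.9]
gripper_width: 0.431
```

Call:
carry_out(
  moves=[
    [[0,0,0,0,0,-0.4,-1],[0,0,0,0,0,-0.7,-1],[0,0,0,0,0,-0.8,-1],[0,0,0,0,0,-0.8,-1],[0,0,0,0,0,-0.4,-1],[0,0,0,0,0,0,-1]],
  ],
)

```text
time: 32.07
tool_pos: [0.4909, -0.382, 0.1318]
tool_rot: [0.002, -0.264, 0.964, -0.004]
contact_force: [0.5, -1.4, -0.0]
gripper_width: 0.431
```

```bash
python3 -c "
from h import *
plan((.5385,.2015),.12,86.5)"
```

```text
tcp [ 0.4909 -0.382   0.1318] yaw -149.3 tiltz [ 0.0063 -0.0061 -1.    ] q [-0.78  0.12  1.71  0.    1.3   1.83] w 0.431 t 32.07
shift in tool axes/40mm before turn [-8.46 11.94  0.21]
turn about tool z (deg share) -11.17
shift after turn [-14.63  -0.29   0.33]
```

Call:
carry_out(
  moves=[
    [[0,0,-0.93,0,0,0,-1],[0,0,-0.93,0,0,0,-1],[0,0,-0.93,0,0,0,-1],[0,0,-0.93,0,0,0,-1],[0,0,-0.93,0,0,0,-1],[0,0,-0.93,0,0,0,-1],[0,0,-0.93,0,0,0,-1],[0,0,-0.93,0,0,0,-1]],
  ],
)

```text
time: 32.73
tool_pos: [0.4877, -0.3788, 0.1235]
tool_rot: [-0.0, -0.56, 0.829, 0.002]
contact_force: [0.8, 0.5, -0.1]
gripper_width: 0.43
```

Call:
carry_out(
  moves=[
    [[0,0,-0.93,0,0,0,-1],[0,0,-0.93,0,0,0,-1],[0,0,-0.93,0,0,0,-1],[0,0,-0.93,0,0,0,-1],[0,0,0,-0.81,-0.01,0,-1],[0,0,0,-0.81,-0.01,0,-1],[0,0,0,-0.81,-0.01,0,-1],[0,0,0,-0.81,-0.01,0,-1]],
  ],
)

```text
time: 33.4
tool_pos: [0.4969, -0.2486, 0.1236]
tool_rot: [-0.0, -0.685, 0.729, 0.002]
contact_force: [0.8, 0.0, -0.6]
gripper_width: 0.434
```

Call:
carry_out(
  moves=[
    [[0,0,0,-0.81,-0.01,0,-1],[0,0,0,-0.81,-0.01,0,-1],[0,0,0,-0.81,-0.01,0,-1],[0,0,0,-0.81,-0.01,0,-1],[0,0,0,-0.81,-0.01,0,-1],[0,0,0,-0.81,-0.01,0,-1],[0,0,0,-0.81,-0.01,0,-1],[0,0,0,-0.81,-0.01,0,-1]],
  ],
)

```text
time: 34.07
tool_pos: [0.5159, 0.0096, 0.124]
tool_rot: [-0.001, -0.685, 0.729, 0.001]
contact_force: [0.6, -0.7, -1.8]
gripper_width: 0.432
```

Call:
carry_out(
  moves=[
    [[0,0,0,-0.81,-0.01,0,-1],[0,0,0,-0.81,-0.01,0,-1],[0,0,0,-0.81,-0.01,0,-1],[0,0,0,-0.81,-0.01,0,-1],[0,0,0,-0.81,-0.01,0,-1],[0,0,0,-0.81,-0.01,0,-1],[0,0,0,0,0,0,-1],[0,0,0,0,0,0,-1]],
  ],
)

```text
time: 34.73
tool_pos: [0.5304, 0.2028, 0.124]
tool_rot: [-0.002, -0.686, 0.728, 0.001]
contact_force: [0.6, -0.7, -2.0]
gripper_width: 0.432
```

```bash
python3 -c "
from h import *
plan((.5375,.2015),.011,86.5)"
```

```text
tcp [0.5304 0.2028 0.124 ] yaw -93.4 tiltz [-0.0038 -0.0011 -1.    ] q [ 0.23  0.01  1.84 -0.    1.29  1.86] w 0.432 t 34.73
shift in tool axes/40mm before turn [ 0.02 -0.19  2.82]
turn about tool z (deg share) 0.03
shift after turn [ 0.02 -0.19  2.82]
```

Call:
carry_out(
  moves=[
    [[0,0,0,0.04,-0.08,0.6,-1],[0,0,0,0,0,0.7,-1],[0,0,0,0,0,0.7,-1],[0,0,0,0,0,0.6,-1],[0,0,0,0,0,0.25,-1],[0,0,0,0,0,0,-1],[0,0,0,0,0,0,0.3],[0,0,0,0,0,0,0.3]],
  ],
)

```text
time: 35.4
tool_pos: [0.5352, 0.1992, 0.0126]
tool_rot: [0.0, -0.685, 0.729, -0.0]
contact_force: [0.9, 0.5, -0.1]
gripper_width: 0.647
```

Call:
carry_out(
  moves=[
    [[0,0,0,0,0,0,0.3],[0,0,0,0,0,0,0.3],[0,0,0,0,0,-0.6,0.3],[0,0,0,0,0,-0.9,0.3],[0,0,0,0,0,-0.9,0.3],[0,0,0,0,0,-0.4,0.3],[0,0,0,0,0,0,0.3]],
  ],
)

```text
time: 35.98
tool_pos: [0.5387, 0.2008, 0.1311]
tool_rot: [0.005, -0.685, 0.729, -0.003]
contact_force: [0.9, -1.1, 0.3]
gripper_width: 0.648
```

```bash
python3 -c "
from h import *
f=grab_frame('top');cv2.imwrite('pics/t12.png',f['frame'][:,:,::-1])
for s in soaps(f,z=.033): print(np.round(s,1))
plan((.4853,.3286),.12,-108);print(state()['contact_force'])
f=grab_frame('side');cv2.imwrite('pics/s12.png',cv2.resize(f['frame'][150:350,240:480],None,fx=3,fy=3)[:,:,::-1])"
```

```text
[204.5 228.5 518.  201.2  37.2  35.5  -0.9]
[248.7 222.9 530.5  98.7  75.4  37.5  -3.4]
[251.8 185.5 618.7  91.2  73.9  37.9  -1. ]
[207.7 183.  626.4 195.5  76.   37.3  -3.7]
tcp [0.5371 0.2004 0.128 ] yaw -93.5 tiltz [ 0.0064  0.0014 -1.    ] q [ 0.23  0.01  1.83 -0.    1.29  1.86] w 0.649 t 36.03
shift in tool axes/40mm before turn [-3.12  1.49  0.2 ]
turn about tool z (deg share) 2.9
shift after turn [-2.65  2.22  0.19]
[-0.26718217  0.05466898 -1.20759625]
```

View pics/s12.png

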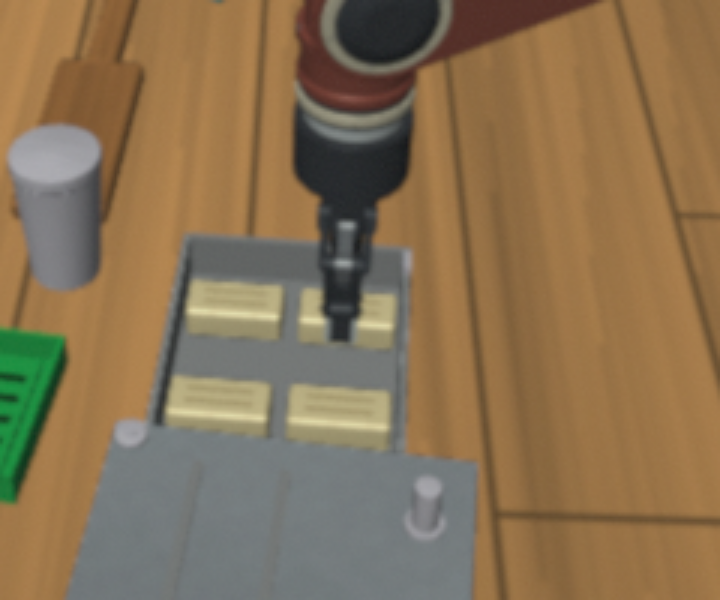

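View pics/t12.png

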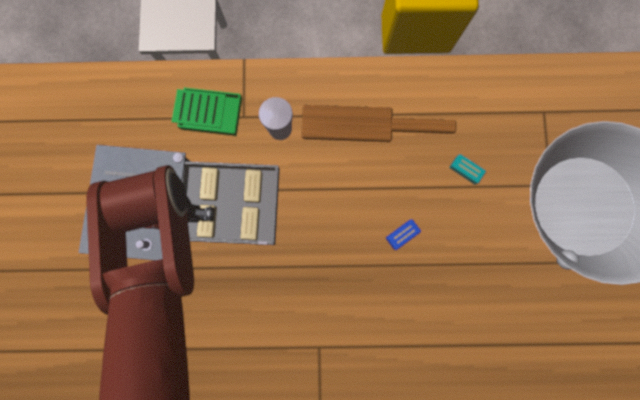

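All four bars lie flat in the box, and only the blue (403,234) and turquoise (468,168) bars are outside. The post is at about (142,244). Next I'll locate it precisely and close the cover.

```bash
python3 - <<'E'
from h import *
f=grab_frame('top')
cv2.imwrite('pics/t13.png',cv2.resize(f['frame'][220:270,115:175],None,fx=10,fy=10)[:,:,::-1])
p=ray(f,141.5,243.5,.099);print(p)
pin=np.array([.6822,.2579]);d=p[:2]-pin;print(np.linalg.norm(d),np.degrees(np.arctan2(d[1],d[0])))
E
```

```text
[0.48468078 0.32038462 0.099     ]
0.20716700691130127 162.44538811331512
```

View pics/t13.png

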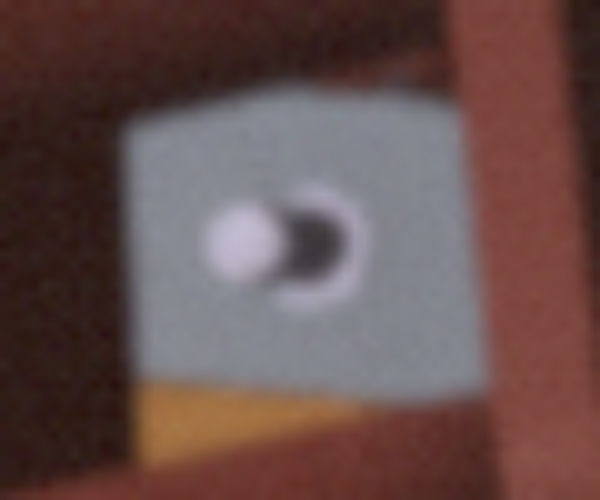

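```bash
python3 - <<'E'
from h import *
f=grab_frame('top')
print(ray(f,139.3,244,.099),ray(f,146.6,244.3,.059))
plan((.4831,.3245),.13,-108.5)
E
```

```text
[0.4836774  0.32513585 0.099     ] [0.48392485 0.32486194 0.059     ]
tcp [0.5338 0.1997 0.1227] yaw -93.5 tiltz [-2.9e-03 -7.0e-04 -1.0e+00] q [ 0.23  0.02  1.84 -0.    1.29  1.86] w 0.656 t 36.18
shift in tool axes/40mm before turn [-3.04  1.46 -0.18]
turn about tool z (deg share) 2.99
shift after turn [-2.56  2.19 -0.18]
```

Both heights agree: the post is at (0.4837, 0.325).

Call:
carry_out(
  moves=[
    [[0,0,1,0,0,-0.2,-0.2],[0,0,1,0,0,-0.2,-0.2],[0,0,1,0,0,0,-0.2],[0,0,0,-0.64,0.54,0,-0.2],[0,0,0,-0.64,0.54,0,-0.2],[0,0,0,-0.64,0.54,0,-0.2],[0,0,0,-0.64,0.54,0,-0.2],[0,0,0,0,0,0,-0.2]],
  ],
)

```text
time: 36.85
tool_pos: [0.4823, 0.3281, 0.138]
tool_rot: [-0.002, -0.586, 0.81, 0.001]
contact_force: [1.2, 0.0, -1.1]
gripper_width: 0.4
```

Call:
carry_out(
  moves=[
    [[0,0,0,0,0,0,-0.2],[0,0,0,0,0,0,-0.2]],
  ],
)

```text
time: 37.02
tool_pos: [0.4849, 0.3238, 0.1387]
tool_rot: [-0.002, -0.584, 0.812, -0.0]
contact_force: [-0.6, -0.5, -0.2]
gripper_width: 0.401
```

```bash
python3 - <<'E'
from h import *
plan((.4837,.325),.07,-108.5)
E
```

```text
tcp [0.4849 0.3238 0.1387] yaw -108.5 tiltz [-0.0025 -0.0019 -1.    ] q [ 0.46  0.03  1.79 -0.    1.32  2.36] w 0.401 t 37.02
shift in tool axes/40mm before turn [-0.02  0.03  1.72]
turn about tool z (deg share) -0.0
shift after turn [-0.02  0.03  1.72]
```

Call:
carry_out(
  moves=[
    [[0,0,0,-0.02,0.05,0.5,-0.2],[0,0,0,0,0,0.5,-0.2],[0,0,0,0,0,0.4,-0.2],[0,0,0,0,0,0.3,-0.2],[0,0,-0.5,0,0,0,-0.2],[0,0,0,0,0,0,-0.2],[0,0,0,0,0,0,-0.2]],
  ],
)

```text
time: 37.6
tool_pos: [0.4845, 0.3252, 0.0724]
tool_rot: [-0.0, -0.601, 0.799, -0.0]
contact_force: [0.3, 0.2, 0.1]
gripper_width: 0.403
```

```bash
python3 - <<'E'
from h import *
plan((.4837,.325),.07,-106)
print(state()['contact_force'])
f=grab_frame('side');cv2.imwrite('pics/s13.png',cv2.resize(f['frame'][150:350,240:480],None,fx=3,fy=3)[:,:,::-1])
E
```

```text
tcp [0.4845 0.3252 0.0724] yaw -106.2 tiltz [-1.e-04 -2.e-04 -1.e+00] q [ 0.46  0.11  1.84 -0.    1.2   2.32] w 0.403 t 37.6
shift in tool axes/40mm before turn [0.01 0.02 0.06]
turn about tool z (deg share) -0.03
shift after turn [0.01 0.02 0.06]
[0.30506346 0.24231827 0.11075262]
```

View pics/s13.png

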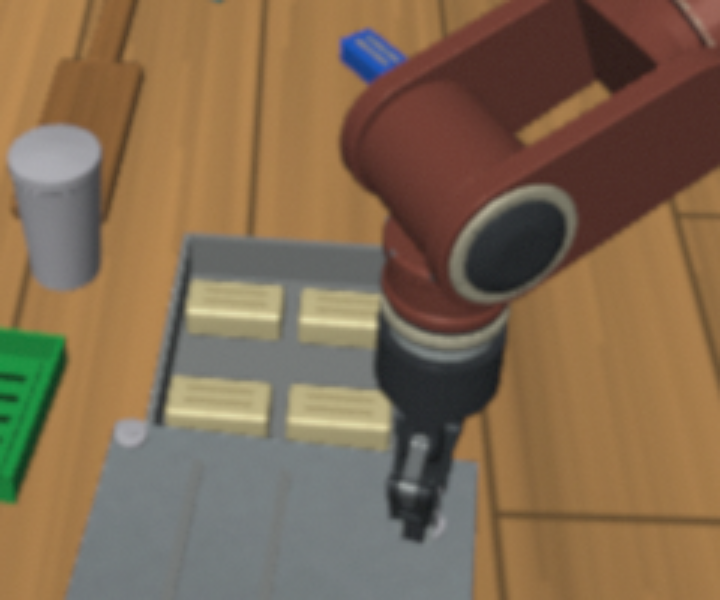

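Call:
carry_out(
  moves=[
    [[0,0,-1,0.46,0,0,-0.2],[0,0,-1,0.46,0,0,-0.2],[0,0,-1,0.46,0,0,-0.2],[0,0,-1,0.46,0,0,-0.2],[0,0,-1,0.46,0,0,-0.2],[0,0,-1,0.46,0,0,-0.2],[0,0,0,0,0,0,-0.2]],
  ],
)

```text
time: 38.23
tool_pos: [0.4784, 0.215, 0.0736]
tool_rot: [-0.001, 0.787, -0.617, 0.001]
contact_force: [-0.5, -0.7, 0.3]
gripper_width: 0.4
```

```bash
cat > arc.py <<'E'
from h import *
pin=np.array([.6822,.2579])
s,Rm=st();d=s['tool_pos'][:2]-pin;a=np.degrees(np.arctan2(d[1],d[0]));print(s['tool_pos'],'r',np.linalg.norm(d),'jaw cover angle',(-105.8-a)%360,'yaw',np.degrees(np.arctan2(Rm[1,0],Rm[0,0])),'tangent yaw',a+90,s['contact_force'],s['time'])
E
python3 arc.py
```

```text
[0.47835082 0.21502984 0.07359562] r 0.20830828167309962 jaw cover angle 62.32357810241096 yaw -76.14205888395469 tangent yaw -78.12357810241096 [-0.52834504 -0.70517527  0.32959599] 38.2333
```

Call:
carry_out(
  moves=[
    [[0,0,-1,0.46,0,0,-0.2],[0,0,-1,0.46,0,0,-0.2],[0,0,-1,0.46,0,0,-0.2],[0,0,-1,0.46,0,0,-0.2],[0,0,-1,0.46,0,0,-0.2],[0,0,-1,0.46,0,0,-0.2],[0,0,0,0,0,0,-0.2]],
  ],
)

```text
time: 38.82
tool_pos: [0.5282, 0.118, 0.0736]
tool_rot: [-0.0, 0.92, -0.393, 0.001]
contact_force: [-0.1, 0.2, 1.1]
gripper_width: 0.4
```

```bash
python3 arc.py
```

```text
[0.52820119 0.11802427 0.07362941] r 0.2080405127332823 jaw cover angle 31.951414360400165 yaw -46.23133177514781 tangent yaw -47.75141436040016 [-0.09571987  0.15673814  1.0514392 ] 38.8167
```

Call:
carry_out(
  moves=[
    [[0,0,-1,0.46,0,0,-0.2],[0,0,-1,0.46,0,0,-0.2],[0,0,-1,0.46,0,0,-0.2],[0,0,-1,0.46,0,0,-0.2],[0,0,-1,0.46,0,0,-0.2],[0,0,-0.8,0.37,0,0,-0.2],[0,0,0,0,0,0,-0.2]],
  ],
)

```text
time: 39.4
tool_pos: [0.6155, 0.0603, 0.073]
tool_rot: [-0.0, 0.989, -0.15, 0.001]
contact_force: [-0.3, -0.3, 0.5]
gripper_width: 0.401
```

```bash
python3 arc.py
```

```text
[0.61549443 0.06028652 0.07304618] r 0.20856826909302292 jaw cover angle 2.8524081486973643 yaw -17.23112077221898 tangent yaw -18.65240814869736 [-0.34509903 -0.32972224  0.53207998] 39.4
```

Call:
carry_out(
  moves=[
    [[0,0,-0.3,0.15,0,0,-0.2],[0,0,-0.3,0.15,0,0,-0.2],[0,0,0,0.12,0,0,-0.2],[0,0,0,0.05,0,0,-0.2],[0,0,0,0,0,0,-0.2],[0,0,0,0,0,0,-0.2]],
  ],
)

```text
time: 39.9
tool_pos: [0.6316, 0.0557, 0.0726]
tool_rot: [-0.0, 0.992, -0.123, 0.0]
contact_force: [0.6, 0.7, -1.1]
gripper_width: 0.398
```

```bash
python3 arc.py
```

```text
[0.63159201 0.05572596 0.07255579] r 0.20841187737969932 jaw cover angle 358.2534398233669 yaw -14.1102593462595 tangent yaw -14.053439823366887 [ 0.61066167  0.7368194  -1.10234535] 39.9
```

Post pushed to about 0.5° by estimate, with no stop force yet. I'll ease on until it presses.

Call:
carry_out(
  moves=[
    [[0,0,0,0.05,0,0,-0.2],[0,0,0,0.05,0,0,-0.2],[0,0,0,0,0,0,-0.2],[0,0,0,0,0,0,-0.2]],
  ],
)

```text
time: 40.23
tool_pos: [0.6325, 0.0554, 0.0723]
tool_rot: [-0.0, 0.992, -0.122, -0.004]
contact_force: [-11.4, 3.1, 7.7]
gripper_width: 0.399
```

Call:
carry_out(
  moves=[
    [[0,0,0,0.05,0,0,-0.2],[0,0,0,0,0,0,-0.2],[0,0,0,0,0,0,-0.2]],
  ],
)

```text
time: 40.48
tool_pos: [0.6326, 0.0554, 0.0721]
tool_rot: [-0.0, 0.992, -0.122, -0.007]
contact_force: [-18.0, 3.5, 11.0]
gripper_width: 0.394
```

```bash
python3 arc.py
```

```text
[0.63256794 0.05538851 0.0721241 ] r 0.20850478412938267 jaw cover angle 357.97077100955124 yaw -14.054120326372338 tangent yaw -13.77077100955124 [-18.01696214   3.46880421  11.03836917] 40.4833
```

Call:
carry_out(
  moves=[
    [[0,0,0,-0.12,0,0,-0.2],[0,0,0,-0.12,0,0,-0.2],[0,0,0,0,0,0,-0.2],[0,0,0,0,0,-0.5,-0.2],[0,0,0,0,0,-0.9,-0.2],[0,0,0,0,0,-0.9,0],[0,0,-1,0,0,0,0.3],[0,0,-1,0,0,0,0.3]],
  ],
)

```text
time: 41.15
tool_pos: [0.631, 0.0558, 0.1692]
tool_rot: [0.0, 0.999, -0.033, 0.004]
contact_force: [-0.9, 0.6, -0.1]
gripper_width: 0.65
```

```bash
python3 - <<'E'
from h import *
plan((.519,.0645),.16,-3.5)
E
```

```text
tcp [0.631  0.0558 0.1692] yaw -3.8 tiltz [ 8.7e-03 -4.0e-04 -1.0e+00] q [-0.03  0.11  1.66 -0.    1.37  0.04] w 0.65 t 41.15
shift in tool axes/40mm before turn [-2.81 -0.03  0.21]
turn about tool z (deg share) -0.06
shift after turn [-2.81 -0.05  0.21]
```

Call:
carry_out(
  moves=[
    [[0,0,0,-0.7,0,0,0.3],[0,0,0,-0.7,0,0,0.3],[0,0,0,-0.7,0,0,0.3],[0,0,0,-0.68,0,0,0.3],[0,0,0,0,0,0,0.3],[0,0,0,0,0,0,0.3]],
  ],
)

```text
time: 41.65
tool_pos: [0.5169, 0.0639, 0.1646]
tool_rot: [0.0, 0.999, -0.035, 0.001]
contact_force: [0.4, -0.6, 0.0]
gripper_width: 0.656
```

```bash
python3 - <<'E'
from h import *
plan((.519,.0645),.066,-3.5)
f=grab_frame('side');cv2.imwrite('pics/s14.png',cv2.resize(f['frame'][150:350,240:480],None,fx=3,fy=3)[:,:,::-1])
E
```

```text
tcp [0.5169 0.0639 0.1646] yaw -4.0 tiltz [ 1.5e-03 -1.0e-04 -1.0e+00] q [-0.02 -0.15  1.92 -0.    1.37  0.05] w 0.656 t 41.65
shift in tool axes/40mm before turn [ 0.05 -0.02  2.47]
turn about tool z (deg share) -0.11
shift after turn [ 0.05 -0.02  2.47]
```

View pics/s14.png

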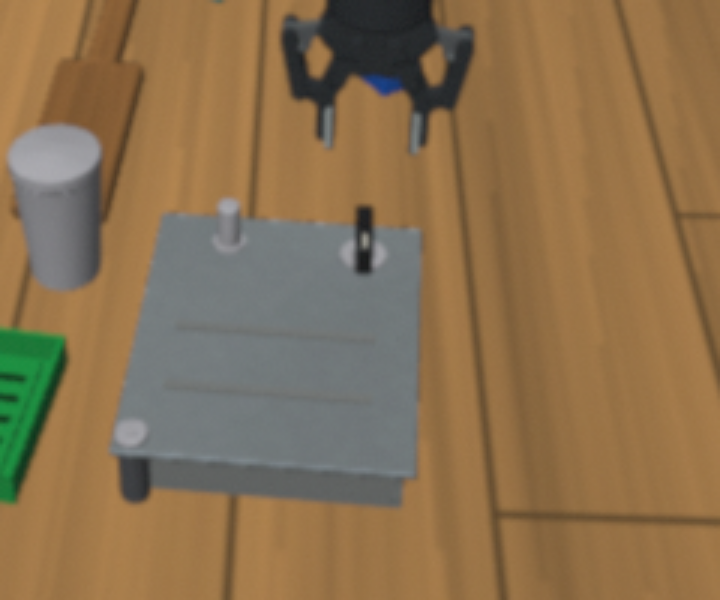

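Call:
carry_out(
  moves=[
    [[0,0,-0.1,0.05,0,0.5,0.3],[0,0,0,0,0,0.6,0.3],[0,0,0,0,0,0.6,0.3],[0,0,0,0,0,0.5,0.3],[0,0,0,0,0,0.25,0.3],[0,0,0,0,0,0,0.3],[0,0,0,0,0,0,0.3]],
  ],
)

```text
time: 42.28
tool_pos: [0.5201, 0.0636, 0.0667]
tool_rot: [0.0, 1.0, -0.031, 0.0]
contact_force: [0.5, -0.0, 1.2]
gripper_width: 0.651
```

```bash
python3 - <<'E'
from h import *
plan((.5205,.0645),.066,-3.5)
E
```

```text
tcp [0.5201 0.0636 0.0667] yaw -3.5 tiltz [ 0. -0. -1.] q [-0.02 -0.02  1.98 -0.    1.19  0.04] w 0.651 t 42.28
shift in tool axes/40mm before turn [ 0.01 -0.02  0.02]
turn about tool z (deg share) -0.01
shift after turn [ 0.01 -0.02  0.02]
```

Call:
carry_out(
  moves=[
    [[0,0,0,0,0,0,-1],[0,0,0,0,0,0,-1],[0,0,0,0,0,0,-1],[0,0,0,0,0,0,-1],[0,0,0,0,0,0,-1],[0,0,0,0,0,0,-1],[0,0,0,0,0,0,-1]],
  ],
)

```text
time: 42.87
tool_pos: [0.5181, 0.064, 0.068]
tool_rot: [-0.0, 1.0, -0.031, -0.002]
contact_force: [-9.2, 0.4, 9.7]
gripper_width: 0.149
```

```bash
python3 - <<'E'
from h import *
plan((.5185,.0645),.066,-3.5);print(state()['contact_force'])
f=grab_frame('side');cv2.imwrite('pics/s15.png',cv2.resize(f['frame'][150:350,240:480],None,fx=3,fy=3)[:,:,::-1])
E
```

```text
tcp [0.5181 0.064  0.068 ] yaw -3.5 tiltz [-3.6e-03  1.0e-04 -1.0e+00] q [-0.02 -0.03  1.98  0.    1.19  0.04] w 0.149 t 42.87
shift in tool axes/40mm before turn [ 0.01 -0.01  0.05]
turn about tool z (deg share) -0.0
shift after turn [ 0.01 -0.01  0.05]
[-9.21572966  0.42938294  9.73177881]
```

View pics/s15.png

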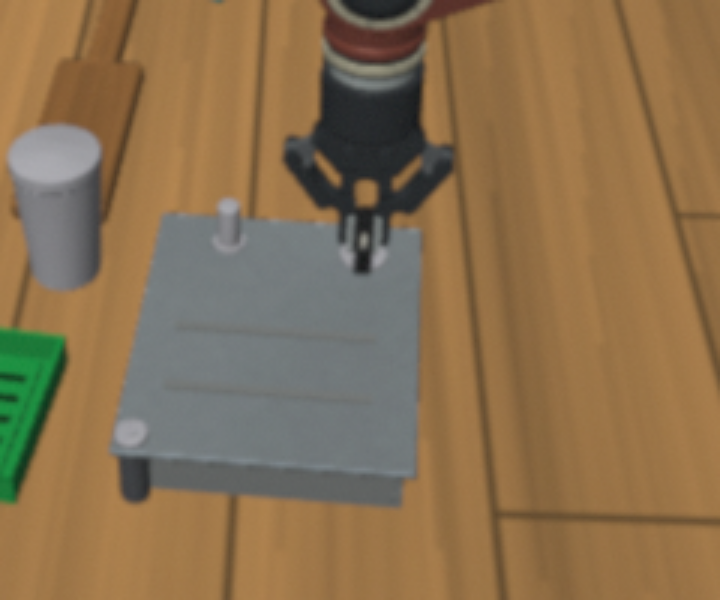

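Call:
carry_out(
  moves=[
    [[0,0,-1,0,0,0,-1],[0,0,-1,0,0,0,-1],[0,0,-1,0,0,0,-1],[0,0,-1,0,0,0,-1],[0,0,-1,0,0,0,-1],[0,0,-1,0,0,0,-1],[0,0,-1,0,0,0,-1],[0,0,-1,0,0,0,-1]],
  ],
)

```text
time: 43.58
tool_pos: [0.5196, 0.0644, 0.0681]
tool_rot: [-0.001, 0.949, 0.315, 0.001]
contact_force: [-2.6, 2.6, 4.6]
gripper_width: 0.15
```

Call:
carry_out(
  moves=[
    [[0,0,-1,0,0,0,-1],[0,0,-1,0,0,0,-1],[0,0,-1,0,0,0,-1],[0,0,-1,0,0,0,-1],[0,0,-1,0,0,0,-1],[0,0,-1,0,0,0,-1],[0,0,-1,0,0,0,-1],[0,0,-1,0,0,0,-1]],
  ],
)

```text
time: 44.25
tool_pos: [0.5204, 0.0658, 0.0681]
tool_rot: [-0.001, 0.784, 0.62, 0.003]
contact_force: [1.3, 7.9, 1.4]
gripper_width: 0.151
```

Call:
carry_out(
  moves=[
    [[0,0,-1,0,0,0,-1],[0,0,-0.8,0,0,0,-1],[0,0,0,0,0,0,-1],[0,0,0,0,0,0,-1],[0,0,0,0,0,0,-1]],
  ],
)

```text
time: 44.67
tool_pos: [0.5205, 0.0661, 0.0681]
tool_rot: [-0.001, 0.735, 0.679, 0.003]
contact_force: [2.1, 9.6, 1.4]
gripper_width: 0.15
```

```bash
python3 - <<'E'
from h import *
plan((.5185,.0645),.066,86.5);s=state();print(s['contact_force'],s['ft_torque'])
f=grab_frame('side');cv2.imwrite('pics/s16.png',cv2.resize(f['frame'][150:350,240:480],None,fx=3,fy=3)[:,:,::-1])
E
```

```text
tcp [0.5205 0.0661 0.0681] yaw 85.5 tiltz [ 0.0034  0.0051 -1.    ] q [-0.02 -0.03  1.98  0.01  1.18 -1.51] w 0.15 t 44.67
shift in tool axes/40mm before turn [-0.04 -0.05  0.05]
turn about tool z (deg share) -0.21
shift after turn [-0.04 -0.05  0.05]
[2.11141239 9.63024934 1.39472512] [ 1.30377123 -0.10441986  0.05429638]
```

View pics/s16.png

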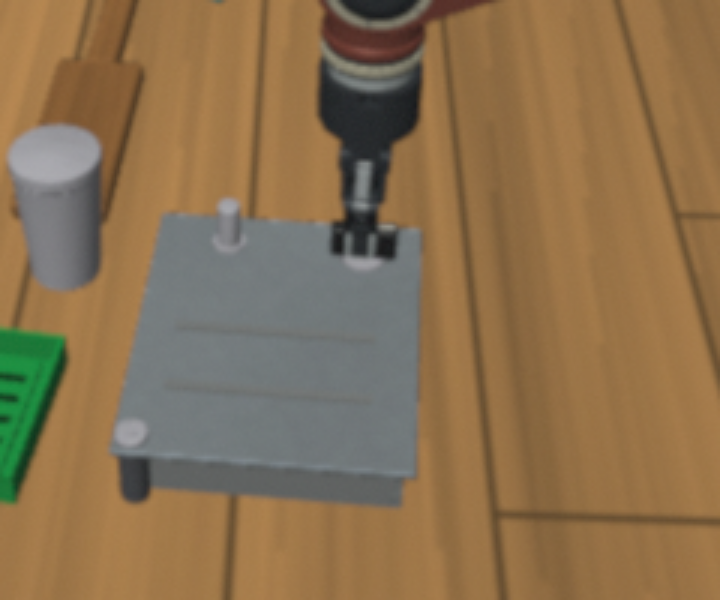

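Call:
carry_out(
  moves=[
    [[0,0,-0.4,0,0,0,-1],[0,0,0,0,0,0,-1],[0,0,0,0,0,0,-1]],
  ],
)

```text
time: 44.97
tool_pos: [0.5205, 0.0662, 0.0681]
tool_rot: [-0.001, 0.723, 0.69, 0.003]
contact_force: [1.8, 9.8, 1.5]
gripper_width: 0.152
```

Call:
carry_out(
  moves=[
    [[0,0,0,0,0,0,0.2],[0,0,0,0,0,0,0.2],[0,0,0,0,0,0,0.2],[0,0,0,0,0,0,0.2],[0,0,0,0,0,-0.5,0.2],[0,0,0,0,0,-1,0.2],[0,0,0,0,0,-1,0.2],[0,0,0,0,0,-1,0.2]],
  ],
)

```text
time: 45.63
tool_pos: [0.5186, 0.0635, 0.2075]
tool_rot: [-0.0, 0.723, 0.691, -0.001]
contact_force: [0.9, 0.2, 0.0]
gripper_width: 0.599
```

Call:
carry_out(
  moves=[
    [[0,0,0,-0.8,0,-0.4,0.2],[0,0,0,-0.8,0,0,0.2],[0,0,0,-0.8,0,0,0.2],[0,0,0,-0.8,0,0,0.2],[0,0,0,-0.8,0,0,0.2],[0,0,0,-0.8,0,0,0.2],[0,0,0,-0.8,0,0,0.2],[0,0,0,0,0,0,0.2]],
  ],
)

```text
time: 46.3
tool_pos: [0.5088, -0.1648, 0.2226]
tool_rot: [0.001, 0.724, 0.689, -0.001]
contact_force: [-0.0, -0.2, -0.4]
gripper_width: 0.603
```

```bash
python3 - <<'E'
from h import *
plan((.5185,.0645),.066,86.5)
f=grab_frame('top');im=f['frame'];cv2.imwrite('pics/t17.png',cv2.resize(im[100:300,120:360],None,fx=3,fy=3)[:,:,::-1])
f=grab_frame('side');cv2.imwrite('pics/s17.png',f['frame'][:,:,::-1])
E
```

```text
tcp [ 0.5088 -0.1648  0.2226] yaw 87.2 tiltz [-3.0e-04 -2.5e-03 -1.0e+00] q [-0.45 -0.16  1.83 -0.    1.47 -1.97] w 0.603 t 46.3
shift in tool axes/40mm before turn [ 5.75 -0.04  3.9 ]
turn about tool z (deg share) 0.13
shift after turn [ 5.75 -0.11  3.9 ]
```

View pics/t17.png

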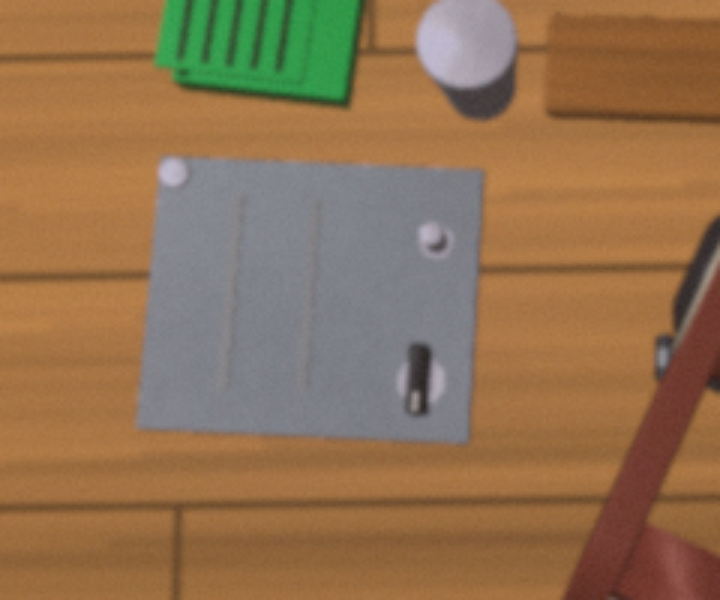

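View pics/s17.png

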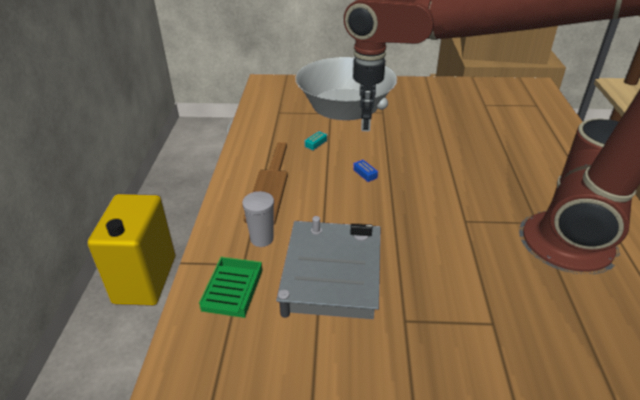

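```bash
python3 - <<'E'
from h import *
f=grab_frame('top')
Z=f["z_map"];v,u=np.mgrid[0:400,0:640];K=f["K"];T=f["world_from_camera"]
P=np.stack([(u-K[0,2])/K[0,0]*Z,(v-K[1,2])/K[1,1]*Z,Z],-1)@T[:3,:3].T+T[:3,3]
m=((P[...,2]>0.05)&(P[...,2]<0.068)&(Z>0)&(u<300)).astype(np.uint8)
m=cv2.morphologyEx(m,cv2.MORPH_OPEN,np.ones((5,5)))
c=max(cv2.findContours(m,cv2.RETR_EXTERNAL,cv2.CHAIN_APPROX_NONE)[0],key=cv2.contourArea)
print(cv2.minAreaRect(np.array([ray(f,*p[0],0.059)[:2]*1000 for p in c],np.float32)))
ticket.job_done()
E
```

```text
((584.3055419921875, 151.98391723632812), (251.9408721923828, 210.73025512695312), 86.53138732910156)
the job is handed in; nothing more can be done
```

I did the whole job in about 46 s and handed it in; no verdict was reported. I released the knob, swung the cover aside, laid all four cream bars flat in a 2×2 layout on the box floor, pushed the cover shut against its stop, and turned the knob back.

- **Soap:** The last view before closing showed all four bars flat and separate inside the walls, and no cream bar outside the box.
- **Cover:** Its outline measures the same as at the start: centre (584, 152) mm, 86.53°.
- **Knob:** The gripper turned it back to within about 1° of the latched direction. The final picture shows the bar pointing front to back with the white mark at the front, as at the start.
- **Bystanders:** The tumbler, paddle and the blue and turquoise bars look unmoved in the final pictures.
- **Arm:** The gripper is lifted about 0.22 m up, clear of everything.

No check failed or disagreed. The first bar was gripped a little higher than planned, but it still went in cleanly.

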